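Return the tools to their foam cut-outs

ROBOT

A 6-joint arm with a two-finger parallel gripper is mounted at the origin on a cart in front of the work surface, level with it; the furniture and walls round the work are solid. World frame = base frame: x ahead of the robot, y to its left, z up, the work surface at z = 0. Lengths are in m, angles in rad, forces in N, time in s.
With the tool pointing down it reaches from about 0.25 to 0.725 m from the base axis. Payload 4 kg.
Tool frame: the origin (TCP) lies between the finger pads, 19 mm behind the fingertips; this is the grasp point; z points along the fingers, y is the line along which they close (so a half turn about z gives the same grasp; the last joint's range is limited). The gripper opens to 85 mm and grips with 20 to 120 N. Pads are 22 mm wide; open, the fingers measure 114 mm over their backs; the gripper's body (76 mm by 85 mm) begins 54 mm behind the grasp point. The pads swing forward as they close: fully open they stand 13 mm farther back than shut.
Start: joints at [1.293, 0.241, 0.005, 1.335, 0, 1.571], TCP at [0.137, 0.481, 0.25] pointing down, gripper open.
Joint ranges: [-2.72, 2.72], [-1.05, 1.87], [-1.09, 1.28], [-1.99, 2.15], [-1.42, 1.44], [-3.14, 3.14]. Speed limits (rad/s): [2.79, 2.79, 3.14, 3.14, 3.14, 3.14].

INTERFACE

Orientations are given as a unit quaternion [x, y, z, w].
In Python, from workcell import bot, camera, job_done gives the robot as it stands.
- The arm moves only by the tool carry_out, never from a script. Its argument "plan" is a list of rows, each an object of numbers: "dx", "dy", "dz": the shift along the tool's x, y, z in mm; "twist": the turn about the tool's z in degrees; "fingers": the closure, from -1 (fully open) to 1 (shut). In form: [{"dx": .., "dy": .., "dz": .., "twist": .., "fingers": ..}, ...]. A call has exactly 5 rows; each row is the pose to reach, as a shift and turn from the pose commanded when the call began, along the tool's axes at that moment; what a row does not reach only later rows make up. A row lasts 1/12 s, in which the tool goes at most 41.7 mm and 7.16 degrees, less where a joint would pass 70% of its speed; a pose out of reach is approached as far as the arm can. A call with a gripper value outside its range is refused whole. The fingers move at their own pace and stop on an object; the grip force is fixed at half the most. Time passes only in rows, so rows that repeat a pose let the fingers close, or fill a call up. It gives the time, the measured TCP pose, the force, the opening and the grip force at its end, in the units of the state.
- bot.get_obs(): the state, without advancing time (a new reading comes with each control period).
- camera(name): name is "scene" or "top" or "wrist"; returns a dict with "image" (384x512x3 uint8, red, green, blue), "intrinsics" (3x3 intrinsics, pixels), "eye" and "attitude" of the camera in the world. Camera axes: x right, y down, z forward; pixel columns grow to the right and rows downward; lengths in m; the calibration is good to about 2 mm. A picture is of the moment at which its call begins. There is no depth.
- job_done(): hands the job in; it is judged then, once.
The state is a dict: "clock": time; "joint_pos": joint angles; "joint_vel": joint speeds; "tau": joint torques, N m; "eef_pos": TCP position; "tool_rot": TCP orientation; "ft_force": force on the tool from outside, world axes, zero at the start; "ft_torque": the same for the moment, N m; "grip_width": finger opening in m; "grasp_force": force on a finger pad.
Only numpy, scipy, OpenCV 4.12 (cv2) and the standard library are available. Lean on these libraries where they do the work, as an engineer would, in place of code of your own. Each camera call takes 0.05 s, during which the arm holds its last target. There are 200 camera calls.

TASK

The job on this bench is over: put the four hand tools that have a cut-out in the foam inserts of the drawer tray (medium screwdriver, small screwdriver, side cutters, tweezers) back, each into the cut-out made for it, lying flat and fully down in it. Handles go where the cut-out is wide, so the cutters and the two screwdrivers fit only one way round. Leave the long screwdriver, which has no cut-out, and the open circuit board where they lie.

Things in the scene. Friction and masses are not known exactly. Their poses are not given: they have to be found in the camera images.
- screwdriver_medium: Medium screwdriver, red and black handle, lying on the bench, 22 x 158 x 22 mm. Origin: mid-length, at its underside. +y to the handle's end, -y to the blade, z up. Handle y = 3 to 78 mm, 20 wide; shank 6 thick, its underside 8 mm above the tool's underside. Grip across the handle at y = 30 mm. Does not roll. 0.07 kg.
- screwdriver_small: Small screwdriver, blue and yellow handle, lying on the bench, 16 x 128 x 16 mm. Origin: mid-length, at its underside. +y to the handle's end, -y to the blade, z up. Handle y = -7 to 64 mm, 14 wide; shank 6 thick, its underside 5 mm above the tool's underside. Grip across the handle at y = 28 mm. Does not roll. 0.07 kg.
- side_cutters: Side cutters with red grips lying flat, 56 x 123 x 13 mm thick. Origin: mid-length, at the underside. +y to the two spread handle ends (56 mm over both), -y to the steel head (24 mm wide), z up. Grip across both handles at y = -12 mm, behind the joint, where they are 31 mm wide over both, fingertips close to the bench. 0.09 kg.
- tweezers: Plain steel tweezers lying flat, 15 wide x 128 long x 9 high. Origin: middle of the length, at the underside. y runs along them, +y to the joined end, -y to the points; z up. Good grip: across the middle, 15 mm wide, fingertips close to the bench. 0.018 kg.
- insert_screwdriver_medium: Black foam insert (86 wide, 194 along y, 30 high) with yellow floor, fixed in the tray 3 mm above the bench; four lie side by side in any order. Origin: centre of underside, z up. Cut-out, the longest: handle part y -3 to 85, 32 wide, floor at z 20; shank part y -86 to -3, 16 wide, floor at z 26. Finger scoops y 10 to 50, 72 across, floor z 20. Seated: tool origin at (0,0,20), same axes.
- insert_screwdriver_small: Insert of the same outside, in the same tray, for the small screwdriver: handle part y -13 to 70 mm, 27 wide, floor at z 21; shank part y -70 to -13, 16 wide, floor at z 25. Finger scoops y 8 to 48, 68 across, floor z 21. Origin: centre of the underside, y along its length, z up. Seated: tool origin at (0, 0, 21) mm, same axes (handle to +y).
- insert_side_cutters: Insert of the same outside, in the same tray, for the side cutters: cut-out y -69 to 69 mm, 36 wide at the head end (-y), spreading to 70 at the handle end (+y), floor at z 22. Finger scoops y -32 to 8, 78 across, floor z 22. Origin: centre of the underside, y along its length, z up. Seated: tool origin at (0, 0, 22) mm, same axes (handles to +y).
- insert_tweezers: Insert of the same outside, in the same tray, for the tweezers: cut-out y -71 to 71 mm, 27 wide in the middle, tapering to 18 at both ends, floor at z 24. Finger scoops y -20 to 20, 66 across, floor z 24. Origin: centre of the underside, y along its length, z up. Seated: tool origin at (0, 0, 24) mm, y axes parallel, either way round.
- screwdriver_long: Long screwdriver with a yellow handle, 29 wide x 198 long x 29 high, lying at the right of the tools: longer than any cut-out, it stays where it is. Origin: middle of its length, at its underside; +y to the handle's end.
- repair_board: Open circuit board with a yellow transformer, 46 x 73 x 25, lying behind the tools: stays where it is. Origin: centre of its underside; y along its long side.

How it is judged:
By the outcome, as a careful person would: the job done as asked, in the order asked, and still so for the second after the job is handed in, with the robot touching nothing.
It also fails if it takes over 120 s, if anything falls off the work surface, if the arm or the gripper's body presses on something with over 40 N, if the wrist force passes 120 N, or if a joint passes its speed limit or range.

## Working session

There is one attempt and no reset: what is moved stays moved. The work goes in short steps, Python scripts to look and compute and a tool call to move; the robot and the scene stay as the last step left them, time stands still between calls to the robot, and variables do not carry over. Pictures are saved under pics/ and viewed, at most 14 in all, crops included, and the job is handed in when it is done.

Besides the shell and the picture viewer there is one more tool, called as a command line: name --argument value ..., lists and objects as JSON in quotes. carry_out: Moves the arm, as the interface text tells. Its arguments: {"type":"object","properties":{"plan":{"type":"array","items":{"type":"object","properties":{"dx":{"type":"number"},"dy":{"type":"number"},"dz":{"type":"number"},"twist":{"type":"number"},"fingers":{"type":"number"}}}}},"required":["plan"]}

```bash
mkdir -p pics; cat > h.py <<'E'
import numpy as np, cv2
from workcell import bot, camera, job_done
from scipy.spatial.transform import Rotation as R
def snap(name,fn):
    c=camera(name); cv2.imwrite('pics/'+fn,c['image'][:,:,::-1]); 
    np.savez('pics/'+fn+'.npz',K=c['intrinsics'],eye=c['eye'],att=c['attitude'],im=c['image']); return c
def rot(a):
    a=np.array(a,float); return a if a.shape==(3,3) else R.from_quat(a).as_matrix()
def ray(fn,u,v,z):
    d=np.load('pics/'+fn+'.npz'); K=d['K'];M=rot(d['att']);e=d['eye']
    r=M@np.linalg.inv(K)@np.array([u,v,1.]); return e+r*(z-e[2])/r[2]
def proj(fn,P):
    d=np.load('pics/'+fn+'.npz'); p=d['K']@(rot(d['att']).T@(np.array(P)-d['eye'])); return p[:2]/p[2]
E
python3 - <<'E'
from h import *
o=bot.get_obs();print({k:np.round(v,3) for k,v in o.items()})
for n in('top','scene'):
    c=snap(n,n+'1.png');print(c['eye'],rot(c['attitude']).round(3),c['intrinsics'])
E
```

```text
{'clock': np.float64(0.0), 'joint_pos': array([1.293, 0.241, 0.004, 1.335, 0.   , 1.571]), 'joint_vel': array([ 0.   , -0.   ,  0.001, -0.002, -0.   ,  0.002]), 'tau': array([ 1.0000e-03, -3.7232e+01,  2.5241e+01,  1.7000e-02, -0.0000e+00,
        0.0000e+00]), 'eef_pos': array([0.137, 0.48 , 0.249]), 'tool_rot': array([ 0.138,  0.99 , -0.001, -0.   ]), 'ft_force': array([-0.819,  0.196, -0.391]), 'ft_torque': array([-0.005,  0.001,  0.005]), 'grasp_force': np.float64(0.0), 'grip_width': np.float64(0.086)}
[ 0.46370761 -0.05209948  1.28950813] [[-0.014 -0.996  0.085]
 [-1.     0.014 -0.007]
 [ 0.006 -0.086 -0.996]] [[368.35841508   0.         256.95646933]
 [  0.         368.35841508 190.52254342]
 [  0.           0.           1.        ]]
[-0.11047189 -0.64969141  0.90648396] [[ 0.621 -0.546  0.562]
 [-0.784 -0.419  0.459]
 [-0.015 -0.725 -0.688]] [[463.36193114   0.         255.38920969]
 [  0.         463.36193114 191.71884486]
 [  0.           0.           1.        ]]
```

```bash
python3 - <<'E'
import cv2
a=cv2.imread('pics/top1.png');cv2.imwrite('pics/top1b.png',cv2.resize(a,(800,600),interpolation=cv2.INTER_CUBIC))
E
```

```text
(no output)
```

View pics/top1b.png

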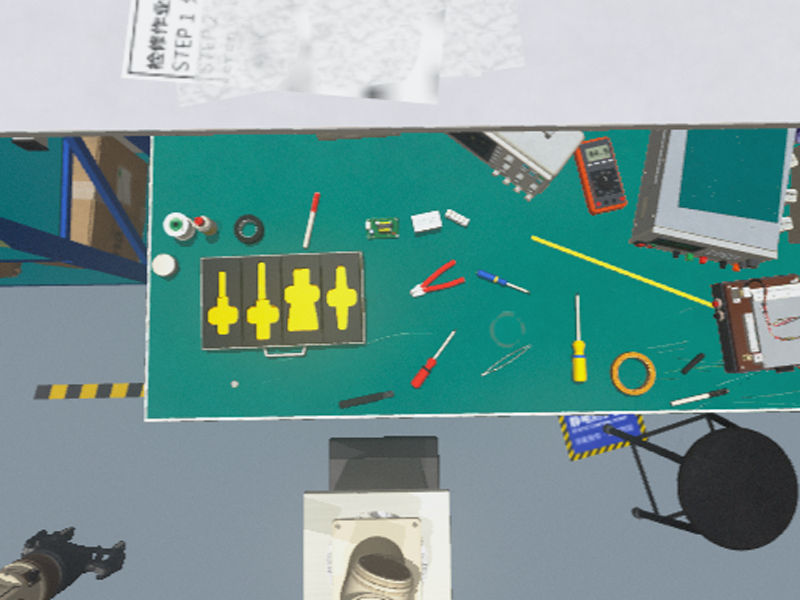

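View pics/scene1.png

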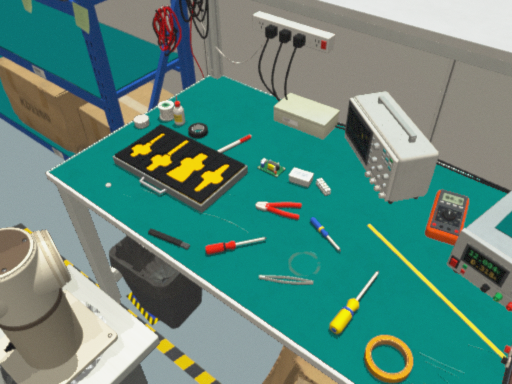

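The top view (800x600) shows the tray at about (202-365, 255-350). From left to right its cut-outs are the small screwdriver, the medium one (longest), the cutters and the tweezers, with the handle ends toward the robot. The tools are the red screwdriver at (432,360), cutters at (438,279), blue screwdriver at (502,281) and tweezers at (505,360). The scene view agrees. Next I measure by segmentation.

```bash
cat >> h.py <<'E'
def blobs(fn,mask,amin=15):
    n,l,s,c=cv2.connectedComponentsWithStats(mask.astype(np.uint8))
    out=[]
    for i in range(1,n):
        if s[i,4]>=amin:
            p=np.argwhere(l==i)[:,::-1].astype(float); out.append((s[i],c[i],p))
    return out
def go(x,y,z,yaw,cmd=None):
    """yaw: world angle of tool y axis (deg), modulo 180. prints move in tool axes"""
    o=bot.get_obs(); M=rot(o['tool_rot']); p=np.array(o['eef_pos'])
    d=M.T@(np.array([x,y,z])-p)*1000
    a=np.degrees(np.arctan2(M[1,1],M[0,1])); t=-((yaw-a+90)%180-90)
    print('tool d',d.round(1),'twist',round(t,1),'now yaw',round(a,1),'j6',o['joint_pos'][5].round(2),'pos',(p*1000).round(1),'t',o['clock'])
E
python3 - <<'E'
from h import *
fn='top1.png';im=np.load('pics/'+fn+'.npz')['im'];h=cv2.cvtColor(im,cv2.COLOR_RGB2HSV)
H,S,V=[h[:,:,i].astype(int) for i in range(3)]
ms={'yellow':(abs(H-29)<6)&(S>150)&(V>110),'red':((H<8)|(H>172))&(S>140)&(V>90),'blue':(abs(H-112)<10)&(S>140)&(V>60),'grey':(S<110)&(V>90)}
for k,m in ms.items():
    m=m.copy(); m[:75]=0;m[270:]=0;m[:,:100]=0
    for s,c,p in blobs(fn,m,12):
        if c[0]>400: continue
        z=.025 if k=='yellow' else .008
        P=np.array([ray(fn,u,v,z)[:2] for u,v in p]);mu=P.mean(0)
        w,v=np.linalg.eigh(np.cov(P.T)); a=v[:,1]; q=(P-mu)@a; q2=(P-mu)@v[:,0]
        print(k,s,'mu',(mu*1000).round(),'ang',np.degrees(np.arctan2(a[1],a[0])).round(1),'ext',(q.min()*1e3).round(),(q.max()*1e3).round(),'w',(np.ptp(q2)*1e3).round())
E
```

```text
yellow [340 151 117  46 265] mu [ 625. -551.] ang 68.2 ext -213.0 215.0 w 8.0
yellow [158 168  21  49 443] mu [554. 246.] ang -177.8 ext -100.0 66.0 w 69.0
yellow [209 171  19  40 392] mu [575.  72.] ang -179.0 ext -67.0 68.0 w 62.0
yellow [182 172  23  40 663] mu [566. 159.] ang -178.6 ext -74.0 61.0 w 76.0
yellow [133 174  19  40 348] mu [552. 334.] ang -177.8 ext -83.0 52.0 w 62.0
yellow [367 218   7   9  55] mu [ 459. -447.] ang 176.1 ext -14.0 14.0 w 21.0
yellow [367 229   8  15 118] mu [ 411. -447.] ang 178.9 ext -24.0 24.0 w 25.0
red [368  94  12  43  90] mu [ 845. -476.] ang -169.2 ext -70.0 85.0 w 16.0
red [199 124   5  12  36] mu [794. 132.] ang 169.9 ext -19.0 21.0 w 11.0
red [125 139   5   5  22] mu [755. 395.] ang -138.8 ext -10.0 8.0 w 15.0
red [270 167  27  20 162] mu [ 615. -148.] ang 116.3 ext -45.0 46.0 w 52.0
red [272 229   7   7  31] mu [ 428. -122.] ang 139.6 ext -12.0 13.0 w 15.0
red [263 236  11  12  70] mu [396. -98.] ang 143.0 ext -21.0 21.0 w 19.0
blue [305 173  12   7  45] mu [ 623. -250.] ang 70.0 ext -19.0 19.0 w 14.0
blue [319 178   6   5  18] mu [ 608. 
[... 1226 characters left out ...]
ext -21.0 18.0 w 27.0
grey [324 181  15   7  32] mu [ 594. -321.] ang 67.5 ext -27.0 26.0 w 7.0
grey [368 189   4  29  75] mu [ 525. -453.] ang -179.8 ext -48.0 50.0 w 9.0
grey [277 211  15  19  54] mu [ 470. -154.] ang 142.1 ext -39.0 40.0 w 8.0
grey [308 221  31  20  80] mu [ 431. -288.] ang 120.8 ext -62.0 62.0 w 17.0
grey [395 234   4  12  12] mu [ 397. -539.] ang -173.1 ext -19.0 20.0 w 7.0
grey [147 243   6   5  22] mu [390. 311.] ang 89.5 ext -8.0 9.0 w 14.0
grey [246 250   6   5  16] mu [362. -28.] ang 121.2 ext -10.0 10.0 w 11.0
grey [ 100  261  412    9 2076] mu [ 309. -331.] ang 89.7 ext -603.0 811.0 w 28.0
grey [393 266   8   3  13] mu [ 302. -538.] ang 103.4 ext -12.0 13.0 w 6.0
```

carry_out --plan '[{"dx":-25,"dy":-9,"dz":0,"twist":0,"fingers":-1},{"dx":-65,"dy":-23,"dz":0,"twist":0,"fingers":-1},{"dx":-103,"dy":-36,"dz":0,"twist":0,"fingers":-1},{"dx":-141,"dy":-49,"dz":0,"twist":0,"fingers":-1},{"dx":-179,"dy":-62,"dz":0,"twist":0,"fingers":-1}]'

```text
clock: 0.52
eef_pos: [0.2931, 0.3707, 0.2496]
tool_rot: [0.138, 0.99, -0.0, -0.0]
ft_force: [-0.2, 2.0, 0.9]
grip_width: 0.0851
grasp_force: 0.0
```

carry_out --plan '[{"dx":-38,"dy":-13,"dz":0,"twist":0,"fingers":-1},{"dx":-76,"dy":-26,"dz":0,"twist":0,"fingers":-1},{"dx":-114,"dy":-39,"dz":0,"twist":0,"fingers":-1},{"dx":-152,"dy":-52,"dz":0,"twist":0,"fingers":-1},{"dx":-190,"dy":-66,"dz":0,"twist":0,"fingers":-1}]'

```text
clock: 0.93
eef_pos: [0.458, 0.255, 0.2496]
tool_rot: [0.138, 0.99, -0.0, -0.0]
ft_force: [0.5, 1.5, 1.6]
grip_width: 0.0856
grasp_force: 0.0
```

carry_out --plan '[{"dx":-30,"dy":-10,"dz":0,"twist":-5,"fingers":-1},{"dx":-60,"dy":-20,"dz":0,"twist":-11,"fingers":-1},{"dx":-80,"dy":-28,"dz":0,"twist":-16,"fingers":-1},{"dx":-80,"dy":-28,"dz":0,"twist":-18,"fingers":-1},{"dx":-80,"dy":-28,"dz":0,"twist":-18,"fingers":-1}]'

```text
clock: 1.35
eef_pos: [0.5269, 0.2063, 0.2489]
tool_rot: [-0.017, 1.0, -0.0, -0.001]
ft_force: [-0.9, 0.0, 0.4]
grip_width: 0.0851
grasp_force: 0.0
```

```bash
python3 - <<'E'
from h import *
go(.5,.2,.25,91.8);c=snap('wrist','w1.png');print(c['eye'],rot(c['attitude']).round(3),c['intrinsics'][0])
E
```

```text
tool d [27.1 -5.4 -1. ] twist 0.2 now yaw 92.0 j6 0.34 pos [526.9 206.3 248.9] t 1.35
[0.44799666 0.20409028 0.37225523] [[-0.034  0.953  0.3  ]
 [ 0.999  0.032  0.011]
 [ 0.     0.301 -0.954]] [283.03096412   0.         251.65489869]
```

View pics/w1.png

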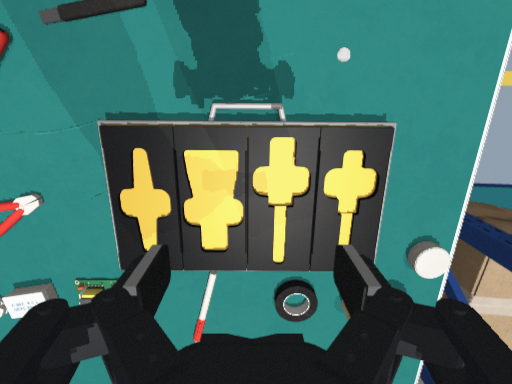

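The wrist view shows all four cut-outs (tweezers u≈145, cutters u≈212, medium u≈280, small u≈348), with the handle ends at the top (toward the robot). I'll fit the insert outlines.

```bash
cat >> h.py <<'E'
def rects(l):
    return [np.array([[-a,y0],[a,y0],[b,y1],[-b,y1]],float)/1000 for y0,y1,a,b in l]
CUT={'tw':rects([(-71,-20,9,13.5),(-20,20,13.5,13.5),(20,71,13.5,9),(-20,20,33,33)]),
'cu':rects([(-69,69,18,35),(-32,8,39,39)]),
'me':rects([(-3,85,16,16),(-86,-3,8,8),(10,50,36,36)]),
'sm':rects([(-13,70,13.5,13.5),(-70,-13,8,8),(8,48,34,34)])}
def render(fn,polys,x,y,th,z,shape,S=4):
    d=np.load('pics/'+fn+'.npz');K=d['K'];M=rot(d['att']);e=d['eye'];m=np.zeros((shape[0],shape[1]),np.uint8)
    c,s=np.cos(th),np.sin(th)
    for p in polys:
        P=np.c_[x+c*p[:,0]-s*p[:,1],y+s*p[:,0]+c*p[:,1],np.full(len(p),z)]
        q=(P-e)@M@K.T;q=q[:,:2]/q[:,2:]
        cv2.fillConvexPoly(m,np.round(q*16).astype(np.int32),255,cv2.LINE_AA,4)
    return m/255.
def fit(fn,mask,polys,x0,z):
    from scipy.optimize import minimize
    mk=mask.astype(float)
    f=lambda v:np.abs(render(fn,polys,v[0]/1e3,v[1]/1e3,np.radians(v[2]),z,mk.shape)-mk).sum()/mk.sum()
    best=None
    for dx,dy in((0,0),(5,5),(-5,5),(5,-5)):
        v0=np.array(x0)+[dx,dy,0]
        r=minimize(f,v0,method='Nelder-Mead',options=dict(initial_simplex=[v0,v0+[6,0,0],v0+[0,6,0],v0+[0,0,4]],xatol=.05,fatol=1e-4))
        if best is None or r.fun<best.fun:best=r
    return best.x.round(1),round(best.fun,3)
E
python3 - <<'E'
from h import *
fn='w1.png';im=np.load('pics/'+fn+'.npz')['im'];h=cv2.cvtColor(im,cv2.COLOR_RGB2HSV)
m=(abs(h[:,:,0].astype(int)-27)<9)&(h[:,:,1]>130)&(h[:,:,2]>60)
for k,x0 in dict(tw=(575,72,181.8),cu=(572,159,181.8),me=(571,246,181.8),sm=(567,334,181.8)).items():
    a=(render(fn,CUT[k],x0[0]/1e3,x0[1]/1e3,np.radians(x0[2]),.033,m.shape)>0).astype(np.uint8)
    roi=cv2.dilate(a,np.ones((13,13)))>0
    mm=m&roi
    mm[235:,340:]=0
    print(k,fit(fn,mm,CUT[k],x0,.033))
E
```

```text
tw (array([574.6,  79.7, 176.9]), np.float64(0.609))
cu (array([564.4, 149.3, 181.9]), np.float64(0.732))
me (array([562.3, 236.5, 182.2]), np.float64(1.548))
sm (array([557.3, 346. , 181.6]), np.float64(1.402))
```

```bash
python3 - <<'E'
from h import *
fn='w1.png';d=np.load('pics/'+fn+'.npz');im=d['im'].copy()
print(d['K'],d['eye'],d['att'])
h=cv2.cvtColor(im,cv2.COLOR_RGB2HSV);m=(abs(h[:,:,0].astype(int)-27)<9)&(h[:,:,1]>130)&(h[:,:,2]>60)
for s,c,p in blobs(fn,m,100): print(s,c.round(1))
for k,x0 in dict(tw=(575,72,181.8),cu=(572,159,181.8),me=(571,246,181.8),sm=(567,334,181.8)).items():
    r=render(fn,CUT[k],x0[0]/1e3,x0[1]/1e3,np.radians(x0[2]),.033,m.shape)
    ys,xs=np.nonzero(r);print(k,proj(fn,(x0[0]/1e3,x0[1]/1e3,.033)),r.sum(),xs.mean(),ys.mean(),m[ys,xs].mean())
E
```

```text
[[283.03096412   0.         251.65489869]
 [  0.         283.03096412 192.90974275]
 [  0.           0.           1.        ]] [0.44799666 0.20409028 0.37225523] [0.68688926 0.7106766  0.10946495 0.10554307]
[502  72  10  13 110] [507.2  78.5]
[ 120  148   51  103 2538] [144.6 199.2]
[ 183  150   60  100 4273] [211.3 194.1]
[ 324  150   53   95 2338] [350.5 188.9]
[268 167  42  96 657] [283.5 224.5]
[253 171  16  26 309] [260.  182.8]
[ 82 289  20   9 114] [ 91.2 292.6]
tw [144.45962115 204.54044474] 3079.443137254902 144.30760023937762 203.8213644524237 0.6116098144823459
cu [212.8411755  204.50779695] 5145.533333333334 209.16120066703724 203.50972762645915 0.5288123031313693
me [281.11224353 205.95073068] 3595.6156862745097 268.54152738493184 205.52147081511956 0.26716379532013373
sm [350.25385086 205.20596533] 3027.3764705882354 339.52363636363634 204.56030303030303 0.26
```

```bash
sed -i 's/cv2.fillConvexPoly(m,np.round(q\*16).astype(np.int32),255,cv2.LINE_AA,4)/cv2.fillPoly(m,[np.round((q+.5)*S-.5).astype(np.int32)],255)/; s/m=np.zeros((shape\[0\],shape\[1\]),np.uint8)/m=np.zeros((shape[0]*S,shape[1]*S),np.uint8)/; s/    return m\/255\./    return cv2.resize(m,(shape[1],shape[0]),interpolation=cv2.INTER_AREA)\/255./' h.py
cat > tray.py <<'E'
from h import *
import sys
fn='w1.png';im=np.load('pics/'+fn+'.npz')['im'];h=cv2.cvtColor(im,cv2.COLOR_RGB2HSV).astype(int)
m=(h[:,:,0]>14)&(h[:,:,0]<42)&(h[:,:,1]>110)&(h[:,:,2]>60)
print(im[183,290],h[183,290])
for k,x0 in dict(tw=(575,72,181.8),cu=(572,159,181.8),me=(571,246,181.8),sm=(567,334,181.8)).items():
    a=(render(fn,CUT[k],x0[0]/1e3,x0[1]/1e3,np.radians(x0[2]),.033,m.shape)>0).astype(np.uint8)
    mm=m&(cv2.dilate(a,np.ones((13,13)))>0)
    print(k,a.sum(),mm.sum(),fit(fn,mm,CUT[k],x0,.033))
E
python3 tray.py
```

```text
[250 243 126] [ 28 126 250]
tw 3049 2585 (array([574.4,  79.7, 177.1]), np.float64(0.579))
cu 5066 4079 (array([566. , 150. , 181.8]), np.float64(0.641))
me 3531 2914 (array([562.4, 254.2, 182.1]), np.float64(0.934))
sm 2976 1565 (array([557.9, 345.7, 182.2]), np.float64(1.208))
```

```bash
python3 - <<'E'
from h import *
fn='w1.png';im=np.load('pics/'+fn+'.npz')['im'][:,:,::-1].copy()
h=cv2.cvtColor(im,cv2.COLOR_BGR2HSV).astype(int)
m=(h[:,:,0]>14)&(h[:,:,0]<42)&(h[:,:,1]>110)&(h[:,:,2]>60)
for k,x0 in dict(tw=(575,72,181.8),cu=(572,159,181.8),me=(571,246,181.8),sm=(567,334,181.8)).items():
    r=render(fn,CUT[k],x0[0]/1e3,x0[1]/1e3,np.radians(x0[2]),.033,m.shape)
    im[r>.5,2]=255; im[r>.5,0]=200
im[m,1]=0
cv2.imwrite('pics/ov.png',cv2.resize(im[110:290,80:420],None,fx=2,fy=2))
E
```

```text
(no output)
```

View pics/ov.png

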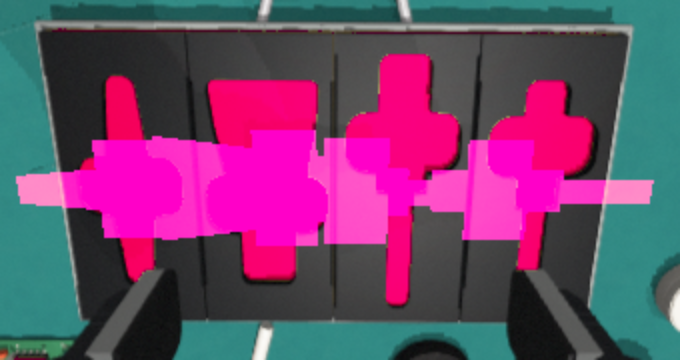

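My render used the y-axis angle as the frame angle, so it was 90° off. Fixing that.

```bash
sed -i 's/181\.8/91.8/g' tray.py; python3 tray.py; python3 - <<'E'
from h import *
# tools also in w1? 
E
```

```text
[250 243 126] [ 28 126 250]
tw 3035 2567 (array([572.7,  73.1,  91.8]), np.float64(0.14))
cu 5197 4584 (array([571. , 159.2,  91.6]), np.float64(0.097))
me 3679 3265 (array([568.4, 244.6,  91.7]), np.float64(0.098))
sm 3077 2477 (array([566.2, 330.8,  91.9]), np.float64(0.183))
```

carry_out --plan '[{"dx":0,"dy":-25,"dz":0,"twist":0,"fingers":-1},{"dx":0,"dy":-66,"dz":0,"twist":0,"fingers":-1},{"dx":0,"dy":-107,"dz":0,"twist":0,"fingers":-1},{"dx":0,"dy":-148,"dz":0,"twist":0,"fingers":-1},{"dx":0,"dy":-189,"dz":0,"twist":0,"fingers":-1}]'

```text
clock: 1.82
eef_pos: [0.5321, 0.0183, 0.25]
tool_rot: [-0.019, 1.0, 0.0, -0.0]
ft_force: [0.3, -0.1, -0.3]
grip_width: 0.085
grasp_force: 0.0
```

carry_out --plan '[{"dx":0,"dy":-41,"dz":0,"twist":0,"fingers":-1},{"dx":0,"dy":-82,"dz":0,"twist":0,"fingers":-1},{"dx":0,"dy":-123,"dz":0,"twist":0,"fingers":-1},{"dx":0,"dy":-164,"dz":0,"twist":0,"fingers":-1},{"dx":0,"dy":-180,"dz":0,"twist":0,"fingers":-1}]'

```text
clock: 2.23
eef_pos: [0.5389, -0.1648, 0.2499]
tool_rot: [-0.016, 1.0, -0.001, -0.0]
ft_force: [0.8, 0.2, -0.2]
grip_width: 0.0851
grasp_force: 0.0
```

```bash
python3 - <<'E'
from h import *
go(.5,-.2,.25,91.8);c=snap('wrist','w2.png')
im=cv2.imread('pics/w2.png');cv2.imwrite('pics/w2b.png',cv2.resize(im,(800,600),interpolation=cv2.INTER_CUBIC))
E
```

```text
tool d [ 40.1 -34.   -0. ] twist 0.0 now yaw 91.8 j6 -0.33 pos [ 538.9 -164.8  249.9] t 2.2333
```

View pics/w2b.png

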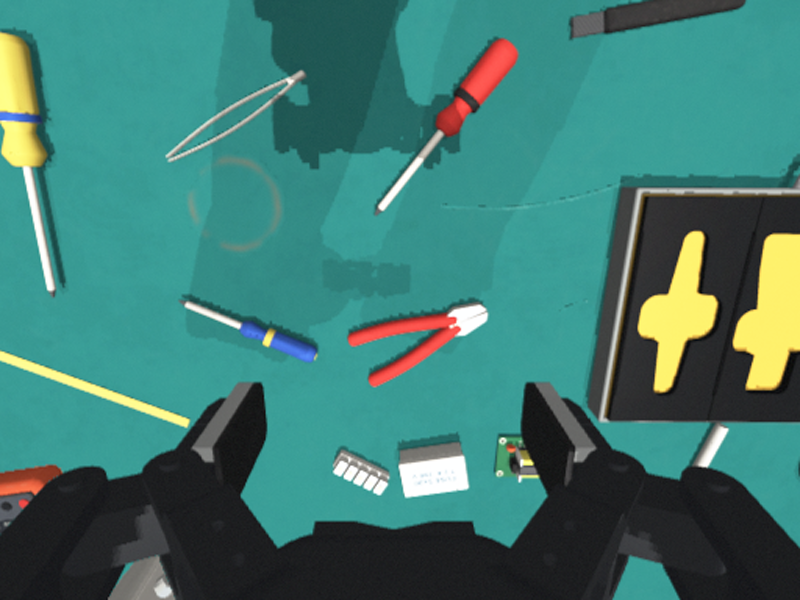

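The wrist view at 800x600 shows:
- **Medium screwdriver:** handle end (510,45), tip (378,212).
- **Small screwdriver:** handle end (317,356), tip (183,301).
- **Cutters:** head tip (487,312), handle ends (350,340) and (372,380).
- **Tweezers:** joined end (302,74), points (168,158).

```bash
python3 - <<'E'
from h import *
fn='w2.png';s=1.5625
r=lambda p,z:ray(fn,p[0]/s,p[1]/s,z)[:2]*1000
def seg(n,tip,end,z,grip,L):
    a,b=r(tip,z),r(end,z);d=b-a;l=np.linalg.norm(d);d/=l;c=(a+b)/2
    print(n,'ends',a.round(),b.round(),'len',l.round(1),L,'dir',np.degrees(np.arctan2(d[1],d[0])).round(1),'origin',c.round(1),'grip',(c+d*grip).round(1))
seg('me',(378,212),(510,45),.011,30,158)
seg('sm',(183,301),(317,356),.008,28,128)
seg('tw',(168,158),(302,74),.005,0,128)
h1,h2=(350,340),(372,380);seg('cu',(487,312),((h1[0]+h2[0])/2,(h1[1]+h2[1])/2),.008,-12,123)
# segmentation refine: handle colour centroids
im=np.load('pics/w2.png.npz')['im'];h=cv2.cvtColor(im,cv2.COLOR_RGB2HSV).astype(int)
for k,m in {'red':((h[:,:,0]<8)|(h[:,:,0]>172))&(h[:,:,1]>130)&(h[:,:,2]>70),'blue':(abs(h[:,:,0]-112)<12)&(h[:,:,1]>130)&(h[:,:,2]>60)}.items():
    for st,c,p in blobs(fn,m,40):
        P=np.array([ray(fn,u,v,.01)[:2] for u,v in p])*1000;mu=P.mean(0);w,v=np.linalg.eigh(np.cov(P.T));a=v[:,1]
        print(k,st,mu.round(1),np.degrees(np.arctan2(a[1],a[0])).round(1),((P-mu)@a).min().round(1),((P-mu)@a).max().round(1))
E
```

```text
me ends [ 499. -178.] [377. -85.] len 153.9 158 dir 142.8 origin [ 438.1 -131.5] grip [ 414.2 -113.3]
sm ends [ 581. -345.] [ 629. -230.] len 124.7 128 dir 67.2 origin [ 605.2 -287.8] grip [ 616.1 -262. ]
tw ends [ 463. -345.] [ 400. -237.] len 125.2 128 dir 120.5 origin [ 431.4 -291.5] grip [ 431.4 -291.5]
cu ends [583. -81.] [ 632. -191.] len 120.1 123 dir -65.7 origin [ 607.3 -135.9] grip [ 602.4 -125. ]
red [295  25  36  42 754] [393.2 -98. ] 142.2 -22.4 22.3
red [279  61  24  26 339] [ 425.7 -122.8] 140.8 -13.3 13.7
red [ 223  200   72   47 1125] [ 611.6 -150.7] 115.2 -46.6 47.8
red [  0 298  40  20 508] [ 771.3 -519.8] 110.9 -35.6 36.8
blue [  0  72  27   6 117] [ 436.8 -452.4] 88.0 -15.0 16.1
blue [153 205  18  13 150] [ 605.3 -286.6] 70.9 -10.7 11.1
blue [173 212  30  20 322] [ 620.2 -250.8] 67.2 -19.7 20.0
```

```bash
python3 - <<'E'
from h import *
go(.414,-.114,.1,52.5);go(.414,-.114,.022,52.5)
E
```

```text
tool d [123.3  56.  149.6] twist 39.2 now yaw 91.7 j6 -0.33 pos [ 539.  -165.8  249.7] t 2.2833
tool d [123.3  56.2 227.6] twist 39.2 now yaw 91.7 j6 -0.33 pos [ 539.  -165.8  249.7] t 2.2833
```

carry_out --plan '[{"dx":24,"dy":11,"dz":20,"twist":7,"fingers":-1},{"dx":49,"dy":22,"dz":45,"twist":14,"fingers":-1},{"dx":74,"dy":34,"dz":70,"twist":21,"fingers":-1},{"dx":99,"dy":45,"dz":95,"twist":28,"fingers":-1},{"dx":123,"dy":56,"dz":120,"twist":35,"fingers":-1}]'

```text
clock: 2.7
eef_pos: [0.4127, -0.1079, 0.1291]
tool_rot: [0.286, 0.958, 0.0, 0.0]
ft_force: [0.9, -0.5, -0.5]
grip_width: 0.0853
grasp_force: 0.0
```

carry_out --plan '[{"dx":0,"dy":0,"dz":25,"twist":4.2,"fingers":-1},{"dx":0,"dy":0,"dz":50,"twist":4.2,"fingers":-1},{"dx":0,"dy":0,"dz":60,"twist":4.2,"fingers":-1},{"dx":0,"dy":0,"dz":60,"twist":4.2,"fingers":-1},{"dx":0,"dy":0,"dz":60,"twist":4.2,"fingers":-1}]'

```text
clock: 3.12
eef_pos: [0.414, -0.1085, 0.0699]
tool_rot: [0.318, 0.948, 0.0, -0.001]
ft_force: [0.3, 0.8, -0.1]
grip_width: 0.0858
grasp_force: 0.0
```

```bash
python3 - <<'E'
from h import *
go(.414,-.114,.022,52.5);snap('wrist','w3.png')
E
```

```text
tool d [-3.3 -4.4 47.9] twist 0.4 now yaw 52.9 j6 0.39 pos [ 414.  -108.5   69.9] t 3.1167
```

View pics/w3.png

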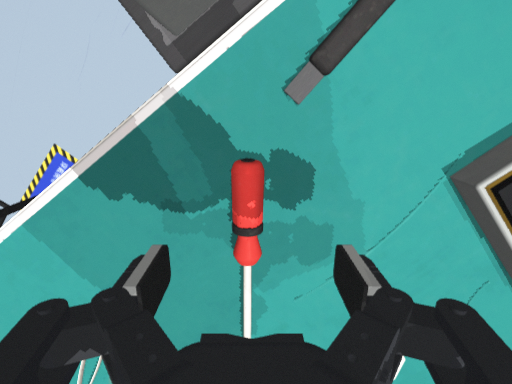

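The handle is at u≈247 between the fingers (mid ≈251), vertical, v 160–265. It is aligned, so I descend and grip.

carry_out --plan '[{"dx":-3,"dy":-4,"dz":12,"twist":0,"fingers":-1},{"dx":-3,"dy":-4,"dz":28,"twist":0,"fingers":-1},{"dx":-3,"dy":-4,"dz":42,"twist":0,"fingers":-1},{"dx":-3,"dy":-4,"dz":48,"twist":0,"fingers":-1},{"dx":-3,"dy":-4,"dz":48,"twist":0,"fingers":1}]'

```text
clock: 3.58
eef_pos: [0.4144, -0.1143, 0.0218]
tool_rot: [0.318, 0.948, 0.0, -0.0]
ft_force: [-1.0, 0.7, 0.4]
grip_width: 0.0756
grasp_force: 0.0
```

carry_out --plan '[{"dx":0,"dy":0,"dz":0,"twist":0,"fingers":1},{"dx":0,"dy":0,"dz":0,"twist":0,"fingers":1},{"dx":0,"dy":0,"dz":0,"twist":0,"fingers":1},{"dx":0,"dy":0,"dz":0,"twist":0,"fingers":1},{"dx":0,"dy":0,"dz":0,"twist":0,"fingers":1}]'

```text
clock: 4.0
eef_pos: [0.4154, -0.1148, 0.0229]
tool_rot: [0.318, 0.948, 0.0, 0.001]
ft_force: [0.7, 0.0, 0.1]
grip_width: 0.0184
grasp_force: 58.6
```

carry_out --plan '[{"dx":0,"dy":0,"dz":0,"twist":0,"fingers":1},{"dx":0,"dy":0,"dz":0,"twist":0,"fingers":1},{"dx":0,"dy":0,"dz":-15,"twist":0,"fingers":1},{"dx":0,"dy":0,"dz":-40,"twist":0,"fingers":1},{"dx":0,"dy":0,"dz":-80,"twist":0,"fingers":1}]'

```text
clock: 4.42
eef_pos: [0.4114, -0.1138, 0.1001]
tool_rot: [0.318, 0.948, -0.0, -0.004]
ft_force: [0.4, -0.0, -0.5]
grip_width: 0.0181
grasp_force: 58.6
```

```bash
python3 - <<'E'
from h import *
go(.5384,.244,.13,91.75);snap('wrist','w4.png')
E
```

```text
tool d [114.9 361.8 -30.1] twist -38.9 now yaw 52.9 j6 0.38 pos [ 411.4 -113.8  100.1] t 4.4167
```

View pics/w4.png

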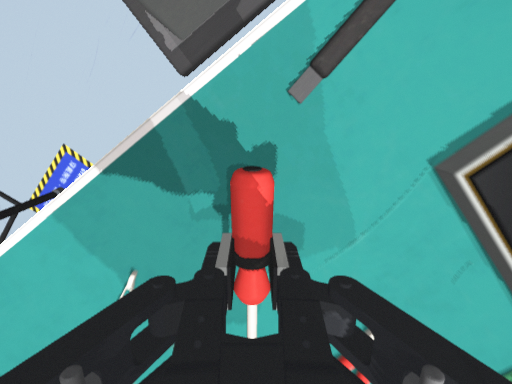

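The screwdriver is held at the band, and the handle end is seen at (252,167). I compute the grip offset along it.

```bash
cat >> h.py <<'E'
def intool(fn,u,v,dz):
    "pixel -> tool-frame x,y (mm) on plane dz mm above TCP (world up)"
    o=bot.get_obs();M=rot(o['tool_rot']);p=np.array(o['eef_pos'])
    return (M.T@(ray(fn,u,v,p[2]+dz/1e3)-p)*1000).round(1)
E
python3 - <<'E'
from h import *
for dz in(-11,-5,0): print(dz,intool('w4.png',252,167,dz),intool('w4.png',252,305,dz))
E
```

```text
-11 [57.  -2.7 10.6] [-17.6  -2.7  11.1]
-5 [58.2 -2.7  4.6] [-12.8  -2.7   5.1]
0 [59.3 -2.7 -0.4] [-8.8 -2.7  0. ]
```

```bash
python3 - <<'E'
from h import *
for z in(.011,.018): print(ray('w3.png',247,160,z)*1000,ray('w3.png',247,265,z)*1000)
d=np.load('pics/w3.png.npz');e=np.load('pics/w4.png.npz')
for q,p in((d,(.414,-.1085,.0699)),(e,(.4114,-.1138,.1001))): print((q['eye']-p).round(4),np.linalg.norm((q['eye']-p)[:2]))
snap('top','top2.png'); im=cv2.imread('pics/top2.png');h=cv2.cvtColor(im,cv2.COLOR_BGR2HSV).astype(int)
m=((h[:,:,0]<8)|(h[:,:,0]>172))&(h[:,:,1]>140)&(h[:,:,2]>90);m[:200]=0
for s,c,p in blobs('top2.png',m,8):
    if s[0]<350: print(s,[ray('top2.png',u,v,.09).round(3) for u,v in((s[0],s[1]+s[3]),(s[0]+s[2],s[1]))])
E
```

```text
[376.79383537 -85.03203579  11.        ] [ 438.75862437 -132.29356455   11.        ]
[375.79242553 -84.13156968  18.        ] [ 435.37670431 -129.57744547   18.        ]
[-0.0633  0.0469  0.1233] 0.07876382733601983
[-0.0624  0.0469  0.1238] 0.07803932492620448
```

carry_out --plan '[{"dx":7,"dy":25,"dz":-8,"twist":0,"fingers":1},{"dx":18,"dy":63,"dz":-20,"twist":0,"fingers":1},{"dx":29,"dy":101,"dz":-25,"twist":0,"fingers":1},{"dx":41,"dy":139,"dz":-25,"twist":0,"fingers":1},{"dx":52,"dy":178,"dz":-25,"twist":0,"fingers":1}]'

```text
clock: 4.93
eef_pos: [0.4809, 0.0603, 0.1273]
tool_rot: [0.319, 0.948, 0.0, 0.0]
ft_force: [1.2, -1.1, 0.0]
grip_width: 0.0186
grasp_force: 58.8
```

carry_out --plan '[{"dx":11,"dy":38,"dz":0,"twist":-7,"fingers":1},{"dx":22,"dy":76,"dz":0,"twist":-14,"fingers":1},{"dx":33,"dy":114,"dz":0,"twist":-21,"fingers":1},{"dx":44,"dy":152,"dz":0,"twist":-28,"fingers":1},{"dx":56,"dy":189,"dz":0,"twist":-35,"fingers":1}]'

```text
clock: 5.35
eef_pos: [0.5501, 0.2451, 0.1263]
tool_rot: [0.015, 1.0, -0.0, -0.0]
ft_force: [1.4, -0.7, -0.6]
grip_width: 0.0183
grasp_force: 58.8
```

carry_out --plan '[{"dx":0,"dy":0,"dz":0,"twist":-3.9,"fingers":1},{"dx":0,"dy":0,"dz":0,"twist":-3.9,"fingers":1},{"dx":0,"dy":0,"dz":0,"twist":-3.9,"fingers":1},{"dx":0,"dy":0,"dz":0,"twist":-3.9,"fingers":1},{"dx":0,"dy":0,"dz":0,"twist":-3.9,"fingers":1}]'

```text
clock: 5.77
eef_pos: [0.5495, 0.2419, 0.1269]
tool_rot: [-0.014, 1.0, -0.0, -0.0]
ft_force: [0.2, -0.0, -1.3]
grip_width: 0.0188
grasp_force: 58.9
```

```bash
python3 - <<'E'
from h import *
go(.5474,.2443,.047,91.75);snap('wrist','w5.png')
E
```

```text
tool d [ 2.   2.5 79.9] twist -0.1 now yaw 91.6 j6 0.39 pos [549.5 241.9 126.9] t 5.7667
```

View pics/w5.png

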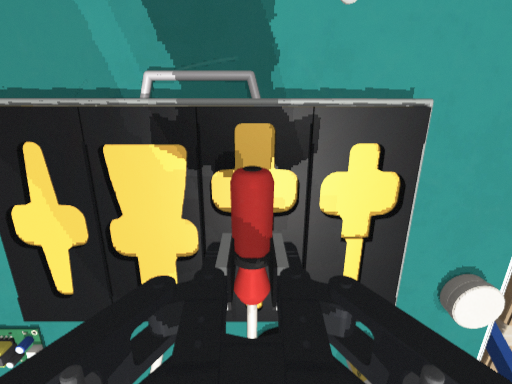

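The medium cut-out (centre u≈254) lies right under the held handle (u≈252). Lowering by the computed move.

carry_out --plan '[{"dx":2,"dy":2.3,"dz":15,"twist":0,"fingers":1},{"dx":2,"dy":2.3,"dz":35,"twist":0,"fingers":1},{"dx":2,"dy":2.3,"dz":55,"twist":0,"fingers":1},{"dx":2,"dy":2.3,"dz":68,"twist":0,"fingers":1},{"dx":2,"dy":2.3,"dz":74,"twist":0,"fingers":1}]'

```text
clock: 6.23
eef_pos: [0.547, 0.2443, 0.0531]
tool_rot: [-0.015, 1.0, -0.0, -0.001]
ft_force: [-4.6, 1.7, -0.2]
grip_width: 0.0184
grasp_force: 58.9
```

carry_out --plan '[{"dx":0,"dy":0,"dz":3,"twist":0,"fingers":1},{"dx":0,"dy":0,"dz":5,"twist":0,"fingers":1},{"dx":0,"dy":0,"dz":6,"twist":0,"fingers":1},{"dx":0,"dy":0,"dz":6,"twist":0,"fingers":1},{"dx":0,"dy":0,"dz":6,"twist":0,"fingers":1}]'

```text
clock: 6.65
eef_pos: [0.5457, 0.2446, 0.047]
tool_rot: [-0.015, 1.0, -0.0, -0.002]
ft_force: [-6.4, 0.4, 1.7]
grip_width: 0.0185
grasp_force: 59.4
```

```bash
python3 - <<'E'
from h import *
go(.5474,.2443,.047,91.75)
E
```

```text
tool d [-1.7 -0.3  0. ] twist -0.0 now yaw 91.7 j6 0.39 pos [545.7 244.6  47. ] t 6.65
```

A force of 6 N in -x says the blade end touches the far wall, so the grip was at about y=30 after all. Shifting back 8 mm toward the robot.

carry_out --plan '[{"dx":2,"dy":0,"dz":-2,"twist":0,"fingers":1},{"dx":5,"dy":0,"dz":-2,"twist":0,"fingers":1},{"dx":8,"dy":0,"dz":-1,"twist":0,"fingers":1},{"dx":8,"dy":0,"dz":0,"twist":0,"fingers":1},{"dx":8,"dy":0,"dz":0,"twist":0,"fingers":1}]'

```text
clock: 7.07
eef_pos: [0.5398, 0.245, 0.047]
tool_rot: [-0.015, 1.0, -0.0, 0.0]
ft_force: [0.8, -0.3, -0.4]
grip_width: 0.0184
grasp_force: 59.2
```

```bash
python3 - <<'E'
from h import *
o=bot.get_obs();print(o['ft_force'].round(1),o['ft_torque'].round(2));snap('wrist','w6.png');snap('scene','s6.png')
a=cv2.imread('pics/w6.png')[20:320,100:400];b=cv2.imread('pics/s6.png')[90:240,80:280]
cv2.imwrite('pics/c6.png',np.hstack([a,cv2.resize(b,(400,300),interpolation=cv2.INTER_CUBIC)]))
E
```

```text
[ 0.8 -0.3 -0.4] [ 0.04 -0.01  0.04]
```

View pics/c6.png

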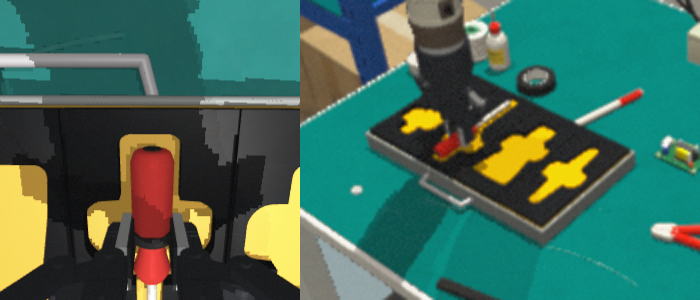

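It is seated in the cut-out (handle inside the wide part, shank on the line) and the force is about 0. Releasing with a partial opening.

carry_out --plan '[{"dx":0,"dy":0,"dz":1,"twist":0,"fingers":0.2},{"dx":0,"dy":0,"dz":1,"twist":0,"fingers":0.2},{"dx":0,"dy":0,"dz":1,"twist":0,"fingers":0.2},{"dx":0,"dy":0,"dz":1,"twist":0,"fingers":0.2},{"dx":0,"dy":0,"dz":0,"twist":0,"fingers":0.2}]'

```text
clock: 7.58
eef_pos: [0.5398, 0.2452, 0.0468]
tool_rot: [-0.016, 1.0, -0.0, -0.0]
ft_force: [0.0, -0.0, 0.0]
grip_width: 0.0341
grasp_force: 0.0
```

carry_out --plan '[{"dx":0,"dy":0,"dz":-12,"twist":0,"fingers":0.2},{"dx":0,"dy":0,"dz":-40,"twist":0,"fingers":0.2},{"dx":0,"dy":0,"dz":-80,"twist":0,"fingers":0},{"dx":0,"dy":0,"dz":-120,"twist":0,"fingers":-1},{"dx":0,"dy":0,"dz":-150,"twist":0,"fingers":-1}]'

```text
clock: 8.0
eef_pos: [0.5405, 0.2455, 0.2005]
tool_rot: [-0.016, 1.0, 0.001, 0.001]
ft_force: [0.4, 0.2, -0.3]
grip_width: 0.0657
grasp_force: 0.0
```

```bash
python3 - <<'E'
from h import *
go(.6024,-.125,.2,205.0);go(.6024,-.125,.2,91.7)
E
```

```text
tool d [-5.040e+01 -3.723e+02  2.000e-01] twist 66.8 now yaw 91.8 j6 0.4 pos [540.5 245.5 200.5] t 8.0
tool d [-5.040e+01 -3.723e+02  2.000e-01] twist 0.1 now yaw 91.8 j6 0.4 pos [540.5 245.5 200.5] t 8.0
```

carry_out --plan '[{"dx":-4,"dy":-30,"dz":0,"twist":-7,"fingers":-1},{"dx":-9,"dy":-69,"dz":0,"twist":-14,"fingers":-1},{"dx":-14,"dy":-108,"dz":0,"twist":-21,"fingers":-1},{"dx":-20,"dy":-147,"dz":0,"twist":-28,"fingers":-1},{"dx":-25,"dy":-186,"dz":0,"twist":-35,"fingers":-1}]'

```text
clock: 8.42
eef_pos: [0.5702, 0.0625, 0.1974]
tool_rot: [-0.309, 0.951, -0.0, 0.0]
ft_force: [0.9, 0.1, 0.3]
grip_width: 0.0851
grasp_force: 0.0
```

carry_out --plan '[{"dx":17,"dy":-33,"dz":0,"twist":-7,"fingers":-1},{"dx":34,"dy":-67,"dz":0,"twist":-14,"fingers":-1},{"dx":52,"dy":-100,"dz":0,"twist":-21,"fingers":-1},{"dx":69,"dy":-134,"dz":0,"twist":-28,"fingers":-1},{"dx":86,"dy":-167,"dz":0,"twist":-35,"fingers":-1}]'

```text
clock: 8.83
eef_pos: [0.5974, -0.1233, 0.1973]
tool_rot: [-0.578, 0.816, -0.0, 0.0]
ft_force: [0.3, -0.2, 0.1]
grip_width: 0.0858
grasp_force: 0.0
```

carry_out --plan '[{"dx":0,"dy":0,"dz":20,"twist":-7,"fingers":-1},{"dx":0,"dy":0,"dz":40,"twist":-14,"fingers":-1},{"dx":0,"dy":0,"dz":60,"twist":-21,"fingers":-1},{"dx":0,"dy":0,"dz":80,"twist":-28,"fingers":-1},{"dx":0,"dy":0,"dz":80,"twist":-35,"fingers":-1}]'

```text
clock: 9.25
eef_pos: [0.5944, -0.1212, 0.1123]
tool_rot: [0.796, -0.605, -0.004, 0.002]
ft_force: [-1.6, -0.1, -0.4]
grip_width: 0.0854
grasp_force: 0.0
```

```bash
python3 - <<'E'
from h import *
go(.6024,-.125,.02,205.0);snap('wrist','w7.png')
E
```

```text
tool d [ 6.2 -7.4 92.2] twist -9.5 now yaw -164.5 j6 -2.04 pos [ 594.4 -121.2  112.3] t 9.25
```

View pics/w7.png

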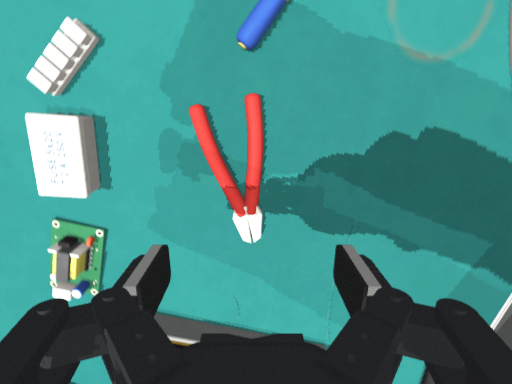

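The cutters: head tip (250,243), handle ends (196,107) and (253,97). I refine the pose from this closer view.

```bash
python3 - <<'E'
from h import *
for z in(.006,.012):
    a=ray('w7.png',250,243,z)*1e3;b=(ray('w7.png',196,107,z)+ray('w7.png',253,97,z))*500;d=b-a;l=np.linalg.norm(d);d/=l;g=(a+b)/2-12*d
    print(l,np.degrees(np.arctan2(d[1],d[0])),a,b,'grip',g,'spread',np.linalg.norm(ray('w7.png',196,107,z)-ray('w7.png',253,97,z))*1e3)
yaw=np.degrees(np.arctan2(d[1],d[0]))-90
go(g[0]/1e3,g[1]/1e3,.02,yaw)
E
```

```text
122.68072114600673 -65.30436612822685 [581.6817866  -78.70656434   6.        ] [ 632.93752706 -190.16690891    6.        ] grip [ 602.29608274 -123.53425641    6.        ] spread 44.71001678817084
119.46891383500567 -65.30436612822677 [582.53799905 -81.76795502  12.        ] [ 632.45185335 -190.31024412   12.        ] grip [ 602.48135211 -125.13661936   12.        ] spread 43.53949906171963
tool d [ 6.  -6.4 94. ] twist -8.9 now yaw -164.2 j6 -2.05 pos [ 595.2 -121.2  114.1] t 9.3
```

carry_out --plan '[{"dx":6,"dy":-6.5,"dz":15,"twist":-7,"fingers":-1},{"dx":6,"dy":-6.5,"dz":40,"twist":-8.9,"fingers":-1},{"dx":6,"dy":-6.5,"dz":65,"twist":-8.9,"fingers":-1},{"dx":6,"dy":-6.5,"dz":86,"twist":-8.9,"fingers":-1},{"dx":6,"dy":-6.5,"dz":93,"twist":-8.9,"fingers":-1}]'

```text
clock: 9.72
eef_pos: [0.6033, -0.1251, 0.0211]
tool_rot: [0.839, -0.545, -0.002, 0.001]
ft_force: [-1.1, 0.3, -0.2]
grip_width: 0.085
grasp_force: 0.0
```

```bash
python3 - <<'E'
from h import *
go(.6024,-.1245,.0205,204.7)
E
```

```text
tool d [-0.9  0.6  0.6] twist -0.7 now yaw -156.0 j6 -2.19 pos [ 603.3 -125.1   21.1] t 9.7167
```

carry_out --plan '[{"dx":0,"dy":0,"dz":0.5,"twist":0,"fingers":1},{"dx":0,"dy":0,"dz":0.5,"twist":0,"fingers":1},{"dx":0,"dy":0,"dz":0.5,"twist":0,"fingers":1},{"dx":0,"dy":0,"dz":0.5,"twist":0,"fingers":1},{"dx":0,"dy":0,"dz":0.5,"twist":0,"fingers":1}]'

```text
clock: 10.13
eef_pos: [0.6065, -0.1261, 0.026]
tool_rot: [0.839, -0.544, 0.002, -0.0]
ft_force: [-1.4, -0.3, 4.5]
grip_width: 0.0295
grasp_force: 55.4
```

carry_out --plan '[{"dx":0,"dy":0,"dz":0,"twist":0,"fingers":1},{"dx":0,"dy":0,"dz":0,"twist":0,"fingers":1},{"dx":0,"dy":0,"dz":-15,"twist":0,"fingers":1},{"dx":0,"dy":0,"dz":-40,"twist":0,"fingers":1},{"dx":0,"dy":0,"dz":-80,"twist":0,"fingers":1}]'

```text
clock: 10.55
eef_pos: [0.6023, -0.1249, 0.1011]
tool_rot: [0.839, -0.544, -0.004, 0.001]
ft_force: [-0.3, 0.0, -2.2]
grip_width: 0.0292
grasp_force: 55.5
```

```bash
python3 - <<'E'
from h import *
go(.583,.1595,.12,91.75);snap('wrist','w8.png')
E
```

```text
tool d [-267.6  -98.4  -18.3] twist -67.6 now yaw -155.9 j6 -2.2 pos [ 602.3 -124.9  101.1] t 10.55
```

View pics/w8.png

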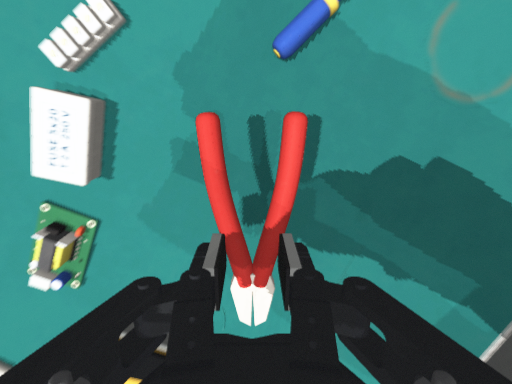

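Cutters held symmetrically: handle ends at (207,113) and (295,113), head tip at (253,325). I work out the in-hand offsets.

```bash
python3 - <<'E'
from h import *
for dz in(-20,-14,-8):
    a,b,c=[intool('w8.png',u,v,dz) for u,v in((207,113),(295,113),(253,325))];print(dz,a,b,c,'len',(a+b)[0]/2-c[0],'spread',(b-a)[1])
snap('scene','s8.png');im=cv2.imread('pics/s8.png')
cv2.imwrite('pics/c8.png',cv2.resize(im[130:290,200:400],(800,640))[:600])
E
```

```text
-20 [ 68.2 -13.2  20.5] [68.2 26.1 20.2] [-48.8   7.5  19.6] len 117.0 spread 39.3
-14 [ 68.5 -12.3  14.5] [68.5 25.1 14.2] [-43.2   7.4  13.7] len 111.7 spread 37.400000000000006
-8 [ 68.8 -11.5   8.5] [68.8 24.1  8.2] [-37.6   7.3   7.7] len 106.4 spread 35.6
```

View pics/c8.png

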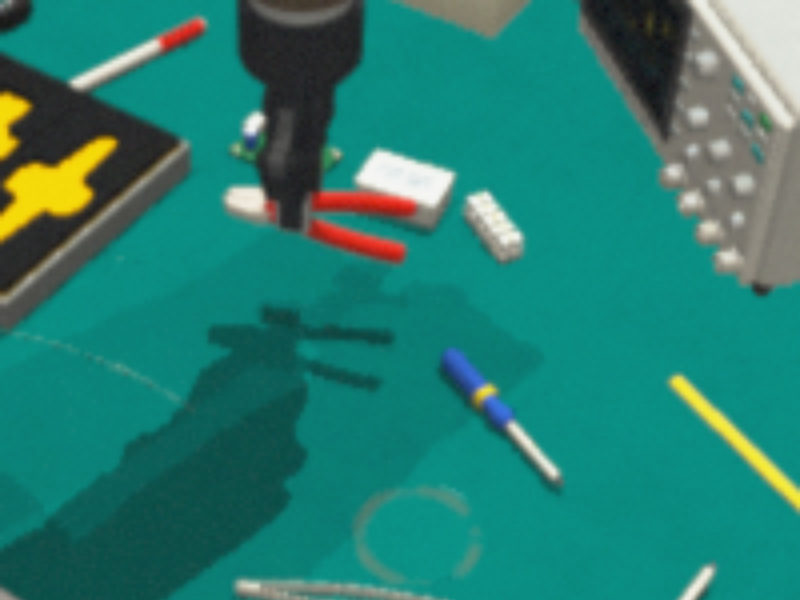

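The scene crop shows the cutters held level. I carry them to the tray while turning.

carry_out --plan '[{"dx":-20,"dy":-7,"dz":-12,"twist":7,"fingers":1},{"dx":-48,"dy":-17,"dz":-25,"twist":14,"fingers":1},{"dx":-77,"dy":-28,"dz":-28,"twist":21,"fingers":1},{"dx":-105,"dy":-38,"dz":-28,"twist":28,"fingers":1},{"dx":-134,"dy":-48,"dz":-28,"twist":35,"fingers":1}]'

```text
clock: 11.07
eef_pos: [0.5947, 0.0175, 0.1327]
tool_rot: [-0.634, 0.773, -0.001, 0.001]
ft_force: [0.5, -0.7, -0.2]
grip_width: 0.0291
grasp_force: 55.5
```

carry_out --plan '[{"dx":-28,"dy":7,"dz":0,"twist":7,"fingers":1},{"dx":-55,"dy":15,"dz":0,"twist":14,"fingers":1},{"dx":-83,"dy":22,"dz":0,"twist":21,"fingers":1},{"dx":-110,"dy":30,"dz":0,"twist":28,"fingers":1},{"dx":-138,"dy":37,"dz":0,"twist":35,"fingers":1}]'

```text
clock: 11.48
eef_pos: [0.5837, 0.1602, 0.132]
tool_rot: [-0.373, 0.928, -0.0, 0.0]
ft_force: [0.9, -0.4, -0.5]
grip_width: 0.029
grasp_force: 55.5
```

carry_out --plan '[{"dx":0,"dy":0,"dz":0,"twist":7,"fingers":1},{"dx":0,"dy":0,"dz":0,"twist":14,"fingers":1},{"dx":0,"dy":0,"dz":0,"twist":21,"fingers":1},{"dx":0,"dy":0,"dz":0,"twist":28,"fingers":1},{"dx":0,"dy":0,"dz":0,"twist":35,"fingers":1}]'

```text
clock: 11.9
eef_pos: [0.584, 0.1592, 0.1319]
tool_rot: [-0.077, 0.997, 0.0, 0.0]
ft_force: [0.2, -0.1, -1.3]
grip_width: 0.029
grasp_force: 55.5
```

carry_out --plan '[{"dx":0,"dy":0,"dz":0,"twist":7,"fingers":1},{"dx":0,"dy":0,"dz":0,"twist":7.4,"fingers":1},{"dx":0,"dy":0,"dz":0,"twist":7.4,"fingers":1},{"dx":0,"dy":0,"dz":0,"twist":7.4,"fingers":1},{"dx":0,"dy":0,"dz":0,"twist":7.4,"fingers":1}]'

```text
clock: 12.32
eef_pos: [0.584, 0.1589, 0.1316]
tool_rot: [-0.016, 1.0, 0.0, 0.0]
ft_force: [0.3, 0.6, -0.7]
grip_width: 0.0293
grasp_force: 55.5
```

```bash
python3 - <<'E'
from h import *
go(.581,.1595,.055,91.75);snap('wrist','w9.png')
o=bot.get_obs()
for f in('w9.png',):
    d=np.load('pics/'+f+'.npz');M=rot(o['tool_rot']);print((M.T@(d['eye']-o['eef_pos'])*1e3).round(1));print((M.T@rot(d['att'])).round(3))
im=np.load('pics/w9.png.npz')['im'];h=cv2.cvtColor(im,cv2.COLOR_RGB2HSV).astype(int)
red=((h[:,:,0]<8)|(h[:,:,0]>172))&(h[:,:,1]>130)&(h[:,:,2]>70);yel=(h[:,:,0]>14)&(h[:,:,0]<42)&(h[:,:,1]>110)&(h[:,:,2]>60)
for s,c,p in blobs('w9.png',red,100):
    if 150<c[0]<350: print('red',s,c.round(1))
for s,c,p in blobs('w9.png',yel,100): print('yel',s,c.round(1))
for v in range(90,240,10):
    print(v,np.nonzero(red[v])[0][[0,-1]] if red[v].any() else '',[ (x[0],x[-1]) for x in [np.nonzero(yel[v,150:350])[0]+150] if len(x)])
E
```

```text
tool d [ 3.   0.7 76.6] twist 0.1 now yaw 91.8 j6 0.23 pos [584.  158.9 131.6] t 12.3167
[  79.1    0.4 -123.2]
[[ 0.    -0.953 -0.302]
 [ 1.     0.     0.001]
 [-0.001 -0.302  0.953]]
red [ 195  111  113  177 7607] [251.4 194.9]
yel [ 315   78   70  199 3269] [342.3 160.4]
yel [ 107   97   79  165 6306] [145.4 180.4]
yel [ 207  100   89  159 7091] [251.3 157.4]
yel [ 426  100   81  162 5776] [463.6 163.6]
yel [ 372  126   30   50 1043] [387.5 151. ]
yel [205 188   9  31 128] [208.1 204.5]
yel [ 55 313  31  15 308] [ 68.7 319.5]
yel [436 325  39  23 335] [454.2 334.4]
90 [360 385] [(np.int64(347), np.int64(349))]
100 [355 386] [(np.int64(211), np.int64(349))]
110 [355 384] [(np.int64(207), np.int64(349))]
120 [195 383] [(np.int64(150), np.int64(349))]
130 [196 380] [(np.int64(150), np.int64(349))]
140 [198 379] [(np.int64(150), np.int64(349))]
150 [199 375] [(np.int64(150), np.int64(349))]
160 [201 371] [(np.int64(150), np.int64(349))]
170 [203 372] [(np.int64(150), np.int64(349))]
180 [204 374] [(np.int64(150), np.int64(348))]
190 [208 296] [(np.int64(150), np.int64(349))]
200 [210 293] [(np.int64(150), np.int64(349))]
210 [213 290] [(np.int64(150), np.int64(349))]
220 [215 288] [(np.int64(150), np.int64(349))]
230 [219 284] [(np.int64(150), np.int64(349))]
```

```bash
python3 - <<'E'
from h import *
for dz in(-26,-20,-14): print(dz,intool('w9.png',208,111,dz),intool('w9.png',208,288,dz), intool('w9.png',195,120,dz)[1],intool('w9.png',308,120,dz)[1])
print('cutout end rim x', ray('w9.png',250,100,.033))
E
```

```text
-26 [ 75.3 -21.6  26. ] [-30.  -26.5  26. ] -28.5 29.3
-20 [ 75.4 -20.7  20. ] [-25.6 -25.4  20. ] -27.3 28.1
-14 [ 75.6 -19.9  14. ] [-21.2 -24.3  14. ] -26.2 27.0
cutout end rim x [0.50278309 0.15565179 0.033     ]
```

The handle ends are 75 mm from the TCP, so the grip is at y≈-14. Laterally, cutters and cut-out both sit at u≈251. Lowering straight down.

carry_out --plan '[{"dx":0,"dy":0.5,"dz":15,"twist":0,"fingers":1},{"dx":0,"dy":0.5,"dz":36,"twist":0,"fingers":1},{"dx":0,"dy":0.5,"dz":55,"twist":0,"fingers":1},{"dx":0,"dy":0.5,"dz":68,"twist":0,"fingers":1},{"dx":0,"dy":0.5,"dz":75,"twist":0,"fingers":1}]'

```text
clock: 12.78
eef_pos: [0.5826, 0.159, 0.0543]
tool_rot: [-0.015, 1.0, -0.0, -0.002]
ft_force: [0.1, 0.4, 0.1]
grip_width: 0.0287
grasp_force: 55.5
```

carry_out --plan '[{"dx":0,"dy":0,"dz":2,"twist":0,"fingers":1},{"dx":0,"dy":0,"dz":4,"twist":0,"fingers":1},{"dx":0,"dy":0,"dz":6,"twist":0,"fingers":1},{"dx":0,"dy":0,"dz":6,"twist":0,"fingers":1},{"dx":0,"dy":0,"dz":6,"twist":0,"fingers":1}]'

```text
clock: 13.2
eef_pos: [0.5847, 0.1595, 0.0515]
tool_rot: [-0.015, 1.0, 0.0, 0.001]
ft_force: [1.0, -0.1, -0.4]
grip_width: 0.0295
grasp_force: 56.1
```

carry_out --plan '[{"dx":0,"dy":0,"dz":0,"twist":0,"fingers":0.02},{"dx":0,"dy":0,"dz":0,"twist":0,"fingers":0.02},{"dx":0,"dy":0,"dz":0,"twist":0,"fingers":0.02},{"dx":0,"dy":0,"dz":0,"twist":0,"fingers":0.02},{"dx":0,"dy":0,"dz":0,"twist":0,"fingers":0.02}]'

```text
clock: 13.62
eef_pos: [0.584, 0.1594, 0.0507]
tool_rot: [-0.015, 1.0, 0.0, 0.0]
ft_force: [0.1, -0.4, 0.5]
grip_width: 0.0418
grasp_force: 0.0
```

carry_out --plan '[{"dx":0,"dy":0,"dz":-12,"twist":0,"fingers":0.02},{"dx":0,"dy":0,"dz":-40,"twist":0,"fingers":0.02},{"dx":0,"dy":0,"dz":-80,"twist":0,"fingers":0},{"dx":0,"dy":0,"dz":-120,"twist":0,"fingers":-1},{"dx":0,"dy":0,"dz":-150,"twist":0,"fingers":-1}]'

```text
clock: 14.03
eef_pos: [0.5846, 0.1596, 0.2039]
tool_rot: [-0.015, 1.0, 0.0, 0.001]
ft_force: [1.1, 0.3, 0.4]
grip_width: 0.0657
grasp_force: 0.0
```

```bash
python3 - <<'E'
from h import *
go(.6161,-.262,.2,91.8);snap('wrist','w10.png')
im=np.load('pics/w10.png.npz')['im'];h=cv2.cvtColor(im,cv2.COLOR_RGB2HSV).astype(int)
red=((h[:,:,0]<8)|(h[:,:,0]>172))&(h[:,:,1]>130)&(h[:,:,2]>70)
for s,c,p in blobs('w10.png',red,100):
    print('red',s,c.round(1))
    if 150<c[0]<420: print([ray('w10.png',u,v,.033).round(4) for u,v in((s[0],s[1]),(s[0]+s[2],s[1]),(s[0]+s[2]/2,s[1]+s[3]))])
E
```

```text
tool d [ -18.8 -422.3    3.7] twist -0.1 now yaw 91.7 j6 0.24 pos [584.6 159.6 203.9] t 14.0333
red [ 327   91   26   47 1012] [339.4 113.8]
[array([0.4925, 0.2313, 0.033 ]), array([0.4917, 0.2567, 0.033 ]), array([0.5374, 0.2497, 0.033 ])]
red [ 224  107   55   93 1986] [251.6 151.8]
[array([0.5105, 0.1306, 0.033 ]), array([0.5088, 0.1852, 0.033 ]), array([0.6074, 0.1608, 0.033 ])]
red [326 143  20  25 390] [335.5 155. ]
[array([0.5429, 0.2359, 0.033 ]), array([0.5423, 0.2565, 0.033 ]), array([0.5689, 0.2494, 0.033 ])]
red [220 308  14  26 202] [225.9 321.4]
[array([0.7518, 0.1257, 0.033 ]), array([0.7513, 0.1432, 0.033 ]), array([0.7923, 0.1346, 0.033 ])]
```

View pics/w10.png

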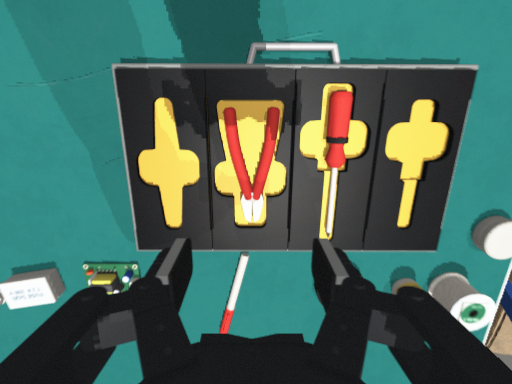

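The cutters are seated. The medium screwdriver lies in its cut-out (handle end (341,92), tip (331,233)). I check its fit numerically.

```bash
python3 - <<'E'
from h import *
fn='w10.png';im=np.load('pics/'+fn+'.npz')['im'];h=cv2.cvtColor(im,cv2.COLOR_RGB2HSV).astype(int)
yel=(h[:,:,0]>14)&(h[:,:,0]<42)&(h[:,:,1]>110)&(h[:,:,2]>60);dark=(h[:,:,2]<75)&(h[:,:,1]<120)
for v in(85,88,92,100,110,120,185,195,205,215,225,232,236,240):
    lab=''.join('Y' if yel[v,u] else 'k' if dark[v,u] else 'R' if (h[v,u,1]>130 and (h[v,u,0]<8 or h[v,u,0]>172)) else 'w' if h[v,u,1]<60 else '.' for u in range(300,375));print(v,lab)
for z in(.034,.045,.055):
    a=ray(fn,341,91,z);b=ray(fn,330.5,234,z);print(z,a*1e3,b*1e3,np.linalg.norm(a-b)*1e3)
E
```

```text
85 kkwwwwwwwwwwwwwwwkwkwwwwwYYYYYYYYYYYYYYYYYYYYYYYYYYY.kkkkkkkkkkkkkkkkkkkkkk
88 kwwwwwwwwwwwwwwwwwwwwwwYYYYYYYYYYYYYYYYYYYYYYYYYYYYYY.kkkkkkkkkkkkkkkkkkkkk
92 kwwwwwwwwwwwwwwwwwwwwwwYYYYYYYYY.RRRRRRRRRRRRRRRRRR.Y.kkkkkkkkkkkkkkkkkkkkk
100 kkwwwwwwwwwwwwwwwwwwwwYYYYYYY.RRRRRRRRRRRRRRRRRRRRRRRRkkkkkkkkkkkkkkkkkkkkk
110 kkwwwwwwwwwwwwwwwwwww.YYYYYYYRRRRRRRRRRRRRRRRRRRRRRRRkkkkkkkkkkkkkkkkkkkkkk
120 kwwwwwwwww...YYYYYYYYYYYYYYYRRRRRRRRRRRRRRRRRRRRRRYYYYYYYYYY.wkkkkkkkkkkkkk
185 wwwwwwwwwwwwwwwwwwwwwwwYYYYYYYwwwwwwYYkkwkkkkkkkkkkkkkkkkkkkkkkkkkkkkkkkkkk
195 wwwwwwwwwwwwwwwwwwwwwwYYYYYYYwwwwwwYYkkkwwkkkkkkkkkkkkkkkkkkkkkkkkkkkkkkkkk
205 wwwwwwwwwwwwwwwwwwwww.YYYYYYwwwwwwYYkkwkkkkkkkkkkkkkkkkkkkkkkkkkkkkkkkkkkkk
215 wwwwwwwwwwwwwwwwwwwwwYYYYYYwwwwwwYYkkkkkkkkkkkkkkkkkkkkkkkkkkkkkkkkkkkkkkkk
225 wwwwwwwwwwkwwkkkkwkwYYYYYY.wwwwwYYkkkkkkkkkkkkkkkkkkkkkkkkkkkkkkkkkkkkkkkkk
232 wwwwwwwkwwkkkkkkkkkYYYYYYY.wwwwYYkkkkkkkkkkkkkkkkkkkkkkkkkkkkkkkkkkkkkkkkkk
236 wwwwwwwwkkkkwwkkkkkYYYYYYYY..YYYYkkkkkkkkkkkkkkkkkkkkkkkkkkkkkkkkkkkkkkkkkk
240 wkkkkwwkkkkkkkkkkkkwwwwwwwwwwkkkkkkkkkkkkkkkkkkkkkkkkkkkkkkkkkkkkkkkkkkkkkk
0.034 [492.09573862 244.66687666  34.        ] [645.45317547 252.09191302  34.        ] 153.53707892548113
0.045 [492.58621432 241.39167687  45.        ] [640.18426944 248.5378639   45.        ] 147.77095067615383
0.055 [493.03210133 238.41422252  55.        ] [635.39435486 245.30691016  55.        ] 142.52901590403806
```

The screwdriver shank has yellow on both sides, so it is in the slot and fine. Next is the small screwdriver.

carry_out --plan '[{"dx":-1,"dy":-30,"dz":0,"twist":7,"fingers":-1},{"dx":-3,"dy":-70,"dz":0,"twist":14,"fingers":-1},{"dx":-5,"dy":-110,"dz":0,"twist":21,"fingers":-1},{"dx":-6,"dy":-150,"dz":0,"twist":28,"fingers":-1},{"dx":-8,"dy":-190,"dz":0,"twist":35,"fingers":-1}]'

```text
clock: 14.5
eef_pos: [0.5973, -0.0318, 0.2004]
tool_rot: [0.289, 0.957, -0.0, -0.0]
ft_force: [1.2, -0.1, 0.5]
grip_width: 0.0852
grasp_force: 0.0
```

carry_out --plan '[{"dx":-24,"dy":-31,"dz":0,"twist":7,"fingers":-1},{"dx":-48,"dy":-62,"dz":0,"twist":14,"fingers":-1},{"dx":-71,"dy":-92,"dz":0,"twist":21,"fingers":-1},{"dx":-95,"dy":-123,"dz":0,"twist":28,"fingers":-1},{"dx":-119,"dy":-154,"dz":0,"twist":35,"fingers":-1}]'

```text
clock: 14.92
eef_pos: [0.6124, -0.2262, 0.2003]
tool_rot: [0.564, 0.826, 0.0, -0.0]
ft_force: [1.5, 0.6, -0.3]
grip_width: 0.0858
grasp_force: 0.0
```

carry_out --plan '[{"dx":-12,"dy":-4,"dz":20,"twist":7,"fingers":-1},{"dx":-24,"dy":-7,"dz":40,"twist":14,"fingers":-1},{"dx":-36,"dy":-11,"dz":60,"twist":21,"fingers":-1},{"dx":-36,"dy":-11,"dz":80,"twist":28,"fingers":-1},{"dx":-36,"dy":-11,"dz":80,"twist":35,"fingers":-1}]'

```text
clock: 15.33
eef_pos: [0.6126, -0.2619, 0.1145]
tool_rot: [0.787, 0.617, -0.002, -0.004]
ft_force: [-1.1, 1.2, -0.8]
grip_width: 0.0851
grasp_force: 0.0
```

carry_out --plan '[{"dx":0,"dy":0,"dz":0,"twist":7,"fingers":-1},{"dx":0,"dy":0,"dz":0,"twist":9.5,"fingers":-1},{"dx":0,"dy":0,"dz":0,"twist":9.5,"fingers":-1},{"dx":0,"dy":0,"dz":0,"twist":9.5,"fingers":-1},{"dx":0,"dy":0,"dz":0,"twist":9.5,"fingers":-1}]'

```text
clock: 15.75
eef_pos: [0.6157, -0.2618, 0.1204]
tool_rot: [0.833, 0.554, -0.0, -0.0]
ft_force: [-0.0, 0.2, -0.6]
grip_width: 0.0852
grasp_force: 0.0
```

```bash
cat > blue.py <<'E'
from h import *
import sys
fn=sys.argv[1];z=float(sys.argv[2])
snap('wrist',fn);im=np.load('pics/'+fn+'.npz')['im'];h=cv2.cvtColor(im,cv2.COLOR_RGB2HSV).astype(int)
m=(abs(h[:,:,0]-112)<12)&(h[:,:,1]>130)&(h[:,:,2]>60)
for s,c,p in blobs(fn,m,60):
    P=np.array([ray(fn,u,v,z)[:2] for u,v in p])*1000;mu=P.mean(0);w,v=np.linalg.eigh(np.cov(P.T));a=v[:,1]
    print(s,c.round(1),mu.round(1),np.degrees(np.arctan2(a[1],a[0])).round(1),((P-mu)@a).min().round(1),((P-mu)@a).max().round(1),'w',np.ptp((P-mu)@v[:,0]).round(1))
E
python3 - <<'E'
from h import *
go(.6161,-.262,.019,-22.8)
E
python3 blue.py w11.png .008
```

```text
tool d [ -0.    0.4 101.4] twist 0.1 now yaw -22.7 j6 1.57 pos [ 615.7 -261.8  120.4] t 15.75
[246 159  19  48 822] [254.9 182.2] [ 621.3 -251.2] 67.4 -21.7 20.4 w 15.6
[247 214  17  22 292] [254.9 224.8] [ 606.  -287.9] 66.6 -10.2 10.6 w 14.6
```

carry_out --plan '[{"dx":-3.3,"dy":1,"dz":15,"twist":0,"fingers":-1},{"dx":-3.3,"dy":1,"dz":45,"twist":0,"fingers":-1},{"dx":-3.3,"dy":1,"dz":75,"twist":0,"fingers":-1},{"dx":-3.3,"dy":1,"dz":92,"twist":0,"fingers":-1},{"dx":-3.3,"dy":1,"dz":98.5,"twist":0,"fingers":-1}]'

```text
clock: 16.22
eef_pos: [0.6129, -0.2641, 0.0181]
tool_rot: [0.833, 0.554, -0.002, -0.003]
ft_force: [-0.8, 0.4, -0.3]
grip_width: 0.0855
grasp_force: 0.0
```

carry_out --plan '[{"dx":0,"dy":0,"dz":0,"twist":0,"fingers":1},{"dx":0,"dy":0,"dz":0,"twist":0,"fingers":1},{"dx":0,"dy":0,"dz":0,"twist":0,"fingers":1},{"dx":0,"dy":0,"dz":0,"twist":0,"fingers":1},{"dx":0,"dy":0,"dz":0,"twist":0,"fingers":1}]'

```text
clock: 16.63
eef_pos: [0.6165, -0.2658, 0.0239]
tool_rot: [0.833, 0.554, 0.001, 0.001]
ft_force: [-0.1, -0.0, -0.2]
grip_width: 0.025
grasp_force: 0.0
```

carry_out --plan '[{"dx":0,"dy":0,"dz":0,"twist":0,"fingers":1},{"dx":0,"dy":0,"dz":0,"twist":0,"fingers":1},{"dx":0,"dy":0,"dz":0,"twist":0,"fingers":1},{"dx":0,"dy":0,"dz":0,"twist":0,"fingers":1},{"dx":0,"dy":0,"dz":0,"twist":0,"fingers":1}]'

```text
clock: 17.05
eef_pos: [0.6164, -0.2657, 0.0237]
tool_rot: [0.833, 0.554, 0.001, 0.001]
ft_force: [1.0, 0.5, 5.6]
grip_width: 0.0123
grasp_force: 61.5
```

carry_out --plan '[{"dx":0,"dy":0,"dz":-10,"twist":0,"fingers":1},{"dx":0,"dy":0,"dz":-35,"twist":0,"fingers":1},{"dx":0,"dy":0,"dz":-70,"twist":0,"fingers":1},{"dx":0,"dy":0,"dz":-100,"twist":0,"fingers":1},{"dx":0,"dy":0,"dz":-110,"twist":0,"fingers":1}]'

```text
clock: 17.47
eef_pos: [0.6177, -0.2663, 0.138]
tool_rot: [0.833, 0.554, 0.002, 0.003]
ft_force: [1.3, -0.1, 0.8]
grip_width: 0.0126
grasp_force: 60.7
```

```bash
python3 - <<'E'
from h import *
go(.5380,.3318,.13,-22.7)
E
```

```text
tool d [ 520.6 -305.1    5.5] twist -0.1 now yaw -22.8 j6 1.56 pos [ 617.7 -266.3  138. ] t 17.4667
```

carry_out --plan '[{"dx":21,"dy":-12,"dz":0,"twist":-7,"fingers":1},{"dx":55,"dy":-32,"dz":0,"twist":-14,"fingers":1},{"dx":91,"dy":-53,"dz":0,"twist":-21,"fingers":1},{"dx":127,"dy":-74,"dz":0,"twist":-28,"fingers":1},{"dx":164,"dy":-96,"dz":0,"twist":-35,"fingers":1}]'

```text
clock: 17.88
eef_pos: [0.5894, -0.0768, 0.1313]
tool_rot: [0.626, 0.78, -0.0, -0.001]
ft_force: [0.7, -0.4, -1.1]
grip_width: 0.0124
grasp_force: 60.6
```

carry_out --plan '[{"dx":39,"dy":3,"dz":0,"twist":-7,"fingers":1},{"dx":78,"dy":6,"dz":0,"twist":-14,"fingers":1},{"dx":117,"dy":9,"dz":0,"twist":-21,"fingers":1},{"dx":156,"dy":13,"dz":0,"twist":-28,"fingers":1},{"dx":194,"dy":16,"dz":0,"twist":-35,"fingers":1}]'

```text
clock: 18.3
eef_pos: [0.564, 0.1165, 0.1315]
tool_rot: [0.362, 0.932, -0.0, -0.001]
ft_force: [0.3, 0.1, -1.1]
grip_width: 0.0125
grasp_force: 60.6
```

carry_out --plan '[{"dx":31,"dy":25,"dz":0,"twist":-7,"fingers":1},{"dx":61,"dy":51,"dz":0,"twist":-14,"fingers":1},{"dx":92,"dy":76,"dz":0,"twist":-21,"fingers":1},{"dx":122,"dy":101,"dz":0,"twist":-28,"fingers":1},{"dx":153,"dy":127,"dz":0,"twist":-35,"fingers":1}]'

```text
clock: 18.72
eef_pos: [0.538, 0.3132, 0.1314]
tool_rot: [0.065, 0.998, -0.001, -0.001]
ft_force: [0.7, -0.9, 0.1]
grip_width: 0.0122
grasp_force: 60.6
```

carry_out --plan '[{"dx":5,"dy":15,"dz":0,"twist":-7,"fingers":1},{"dx":5,"dy":19,"dz":0,"twist":-9.5,"fingers":1},{"dx":5,"dy":19,"dz":0,"twist":-9.5,"fingers":1},{"dx":5,"dy":19,"dz":0,"twist":-9.5,"fingers":1},{"dx":5,"dy":19,"dz":0,"twist":-9.5,"fingers":1}]'

```text
clock: 19.13
eef_pos: [0.5365, 0.3303, 0.1315]
tool_rot: [-0.014, 1.0, -0.0, -0.001]
ft_force: [1.1, 0.6, -0.5]
grip_width: 0.0124
grasp_force: 60.6
```

```bash
cat > chk.py <<'E'
from h import *
import sys
# after snap: fit insert from current wrist picture: yellow centre columns on rows
fn=sys.argv[1];im=np.load('pics/'+fn+'.npz')['im'];h=cv2.cvtColor(im,cv2.COLOR_RGB2HSV).astype(int)
yel=(h[:,:,0]>14)&(h[:,:,0]<42)&(h[:,:,1]>110)&(h[:,:,2]>60)
for s,c,p in blobs(fn,yel,300): print('yel',s,c.round(1),'top-left/right world',(ray(fn,s[0],s[1],.033)[:2]*1e3).round(1),(ray(fn,s[0]+s[2],s[1],.033)[:2]*1e3).round(1))
E
python3 - <<'E'
from h import *
go(.5380,.3318,.05,91.75)
E
python3 blue.py w12.png .115; python3 chk.py w12.png
python3 - <<'E'
from h import *
for dz in(-16,-10): print(intool('w12.png',252,159,dz),intool('w12.png',252,290,dz))
E
```

```text
tool d [-1.6  1.5 81.5] twist -0.1 now yaw 91.6 j6 0.52 pos [536.5 330.3 131.5] t 19.1333
[ 238  188   29   76 1937] [251.7 224.4] [519.7 330.4] -178.7 -23.3 20.7 w 14.9
[443 188  69   5 231] [476.9 190. ] [496.9 446.1] 90.0 -17.5 17.9 w 1.8
[ 429  221   83  101 3622] [474.  267.6] [542.8 457.1] 50.9 -39.6 47.2 w 24.3
[239 274  26  32 653] [251.6 289.6] [560.6 331.5] -178.1 -10.7 10.5 w 14.6
[416 278  34  65 837] [429.6 312.8] [574.1 438.5] -149.4 -26.9 25.6 w 10.2
yel [  0 119 305   2 608] [151.5 119.5] top-left/right world [474.2 138. ] [467.7 369.5]
yel [ 109  136   83  141 3121] [151.3 195.9] top-left/right world [484.6 219.1] [482.8 283.2]
yel [   0  157  101  111 3485] [ 54.7 200.9] top-left/right world [503.5 131. ] [501.2 210.8]
yel [ 212  156   81   76 2376] [247.8 192.6] top-left/right world [498.  298.5] [496.2 362.4]
yel [ 15 225  32  43 655] [ 27.7 246.6] top-left/right world [562.  129.8] [561.2 157.1]
[52.8  0.9 16. ] [-23.7   0.9  16. ]
[54.   0.9 10. ] [-19.2   0.9  10. ]
```

carry_out --plan '[{"dx":-3,"dy":0,"dz":15,"twist":0,"fingers":1},{"dx":-3,"dy":0,"dz":35,"twist":0,"fingers":1},{"dx":-3,"dy":0,"dz":55,"twist":0,"fingers":1},{"dx":-3,"dy":0,"dz":70,"twist":0,"fingers":1},{"dx":-3,"dy":0,"dz":76,"twist":0,"fingers":1}]'

```text
clock: 19.6
eef_pos: [0.5385, 0.3292, 0.0533]
tool_rot: [-0.014, 1.0, -0.001, -0.002]
ft_force: [-0.2, -0.4, -1.6]
grip_width: 0.0126
grasp_force: 60.6
```

carry_out --plan '[{"dx":0,"dy":0,"dz":2,"twist":0,"fingers":1},{"dx":0,"dy":0,"dz":4,"twist":0,"fingers":1},{"dx":0,"dy":0,"dz":6.5,"twist":0,"fingers":1},{"dx":0,"dy":0,"dz":6.5,"twist":0,"fingers":1},{"dx":0,"dy":0,"dz":6.5,"twist":0,"fingers":1}]'

```text
clock: 20.02
eef_pos: [0.5402, 0.3317, 0.0504]
tool_rot: [-0.015, 1.0, 0.0, 0.001]
ft_force: [-0.3, -0.1, -1.1]
grip_width: 0.0122
grasp_force: 60.6
```

carry_out --plan '[{"dx":0,"dy":0,"dz":2,"twist":0,"fingers":1},{"dx":0,"dy":0,"dz":2,"twist":0,"fingers":0.35},{"dx":0,"dy":0,"dz":2,"twist":0,"fingers":0.35},{"dx":0,"dy":0,"dz":1,"twist":0,"fingers":0.35},{"dx":0,"dy":0,"dz":0,"twist":0,"fingers":0.35}]'

```text
clock: 20.43
eef_pos: [0.5398, 0.3315, 0.0498]
tool_rot: [-0.015, 1.0, 0.0, 0.0]
ft_force: [0.7, -0.6, -0.5]
grip_width: 0.0278
grasp_force: 0.0
```

carry_out --plan '[{"dx":0,"dy":0,"dz":-12,"twist":0,"fingers":0.35},{"dx":0,"dy":0,"dz":-40,"twist":0,"fingers":0.35},{"dx":0,"dy":0,"dz":-80,"twist":0,"fingers":0},{"dx":0,"dy":0,"dz":-120,"twist":0,"fingers":-1},{"dx":0,"dy":0,"dz":-150,"twist":0,"fingers":-1}]'

```text
clock: 20.85
eef_pos: [0.5404, 0.3318, 0.2043]
tool_rot: [-0.015, 1.0, 0.001, 0.002]
ft_force: [0.9, -0.0, 0.6]
grip_width: 0.0629
grasp_force: 0.0
```

```bash
python3 - <<'E'
from h import *
go(.4314,-.2915,.2,91.6)
E
python3 blue.py w13.png .032
python3 - <<'E'
from h import *
fn='w13.png';im=np.load('pics/'+fn+'.npz')['im'];h=cv2.cvtColor(im,cv2.COLOR_RGB2HSV).astype(int)
yel=(h[:,:,0]>14)&(h[:,:,0]<42)&(h[:,:,1]>110)&(h[:,:,2]>60);b=(abs(h[:,:,0]-112)<12)&(h[:,:,1]>130)&(h[:,:,2]>60)
for v in range(90,240,8): print(v,''.join('Y' if yel[v,u] else 'B' if b[v,u] else 'w' if h[v,u,2]>130 and h[v,u,1]<60 else '.' for u in range(205,300)))
E
```

```text
tool d [ 127.7 -619.8    2.5] twist 0.1 now yaw 91.7 j6 0.52 pos [540.4 331.8 204.3] t 20.85
[245 145  14  39 509] [251.3 164. ] [523.6 332. ] -178.9 -20.8 20.3 w 14.0
[401 179 111   5 286] [455.6 181. ] [535.6 553.8] 90.1 -59.6 60.9 w 2.9
[246 190  12  18 170] [251.4 199. ] [562.7 333.2] -177.9 -9.4 10.4 w 12.2
[ 393  194  119  162 5849] [464.7 265.9] [642.4 593.3] -135.1 -146.8 133.9 w 91.3
[387 229  28  59 681] [398.1 262.5] [638.  510.6] -152.8 -41.4 46.3 w 17.0
[ 366  341   41   43 1001] [383.4 364.5] [796.3 520.3] -147.1 -47.7 47.8 w 34.3
90 ...............................................................................................
98 ...............................................................................................
106 ...............................................................................................
114 ...........................................................................................ww..
122 .........................................................................................wwww..
130 ...............................................
[... 648 characters left out ...]

186 ................YYYYYYYYYYYYYYYYYYYYYYYYYYYYYYYYYYYYYYYYYYYYYYYYYYYYYYYYYYYY..........www......
194 .........................YYYYYYYYYYYYYYYY.BBBBBBBBB.YYYYYYYYYYYYYYY...................www......
202 .................................YYYYYYYwBBBBBBBBBBBBYYYYY...........................wwww......
210 ..................................YYYYYYYYYYwwwww.YYYYYYYY...........................www.......
218 ......................................YYYYYYwwwww.YYY................................www.......
226 .......................................YYYYYwwwww.YYY...............................www........
234 .......................................YYYYYwwwww.YYY...............................www........
```

The small screwdriver is centred in its cut-out, with yellow on both sides of handle and shank. Last, the tweezers.

carry_out --plan '[{"dx":5,"dy":-25,"dz":0,"twist":0,"fingers":-1},{"dx":13,"dy":-65,"dz":0,"twist":0,"fingers":-1},{"dx":21,"dy":-105,"dz":0,"twist":0,"fingers":-1},{"dx":30,"dy":-145,"dz":0,"twist":0,"fingers":-1},{"dx":38,"dy":-186,"dz":0,"twist":0,"fingers":-1}]'

```text
clock: 21.32
eef_pos: [0.5066, 0.1431, 0.2003]
tool_rot: [-0.016, 1.0, 0.0, 0.001]
ft_force: [0.2, -0.0, 0.6]
grip_width: 0.0855
grasp_force: 0.0
```

carry_out --plan '[{"dx":8,"dy":-39,"dz":0,"twist":0,"fingers":-1},{"dx":16,"dy":-78,"dz":0,"twist":0,"fingers":-1},{"dx":24,"dy":-118,"dz":0,"twist":0,"fingers":-1},{"dx":32,"dy":-157,"dz":0,"twist":0,"fingers":-1},{"dx":40,"dy":-196,"dz":0,"twist":0,"fingers":-1}]'

```text
clock: 21.73
eef_pos: [0.4727, -0.0544, 0.2006]
tool_rot: [-0.015, 1.0, -0.0, 0.001]
ft_force: [0.6, -0.6, -0.1]
grip_width: 0.0855
grasp_force: 0.0
```

carry_out --plan '[{"dx":8,"dy":-39,"dz":0,"twist":7,"fingers":-1},{"dx":16,"dy":-78,"dz":0,"twist":14,"fingers":-1},{"dx":24,"dy":-118,"dz":0,"twist":21,"fingers":-1},{"dx":32,"dy":-157,"dz":0,"twist":28,"fingers":-1},{"dx":41,"dy":-196,"dz":0,"twist":35,"fingers":-1}]'

```text
clock: 22.15
eef_pos: [0.4377, -0.2518, 0.2006]
tool_rot: [0.289, 0.957, -0.0, 0.001]
ft_force: [0.7, -0.2, -0.0]
grip_width: 0.0854
grasp_force: 0.0
```

carry_out --plan '[{"dx":-8,"dy":-20,"dz":20,"twist":7,"fingers":-1},{"dx":-17,"dy":-39,"dz":45,"twist":14,"fingers":-1},{"dx":-17,"dy":-39,"dz":70,"twist":21,"fingers":-1},{"dx":-17,"dy":-39,"dz":80,"twist":26.2,"fingers":-1},{"dx":-17,"dy":-39,"dz":80,"twist":26.2,"fingers":-1}]'

```text
clock: 22.57
eef_pos: [0.4288, -0.2912, 0.1171]
tool_rot: [0.497, 0.868, 0.0, -0.003]
ft_force: [-0.5, -0.3, 1.0]
grip_width: 0.0852
grasp_force: 0.0
```

carry_out --plan '[{"dx":0,"dy":0,"dz":0,"twist":0,"fingers":-1},{"dx":0,"dy":0,"dz":0,"twist":0,"fingers":-1},{"dx":0,"dy":0,"dz":0,"twist":0,"fingers":-1},{"dx":0,"dy":0,"dz":0,"twist":0,"fingers":-1},{"dx":0,"dy":0,"dz":0,"twist":0,"fingers":-1}]'

```text
clock: 22.98
eef_pos: [0.4317, -0.2918, 0.1206]
tool_rot: [0.496, 0.869, -0.0, 0.001]
ft_force: [-0.3, 0.0, 0.6]
grip_width: 0.0852
grasp_force: 0.0
```

```bash
python3 - <<'E'
from h import *
go(.4314,-.2915,.022,30.5);fn='w14.png';snap('wrist',fn)
im=np.load('pics/'+fn+'.npz')['im'];h=cv2.cvtColor(im,cv2.COLOR_RGB2HSV).astype(int)
m=(h[:,:,1]<70)&(h[:,:,2]>70);m[:90]=0;m[330:]=0;m[:,:195]=0;m[:,310:]=0
for s,c,p in blobs(fn,m,15): print(s,c.round(1))
for v in range(95,330,10): print(v,np.nonzero(m[v])[0])
E
```

```text
tool d [ 0.6 -0.1 98.6] twist 0.1 now yaw 30.6 j6 0.44 pos [ 431.7 -291.8  120.6] t 22.9833
[245 120  17 140 675] [253.  187.2]
[282 202  11  10  30] [286.6 206.2]
95 []
105 []
115 []
125 [251 252 253 254 255]
135 [250 251 252 253 254 255 256]
145 [248 249 250 256 257]
155 [247 248 249 257 258]
165 [246 247 248 258 259]
175 [245 246 247 259 260]
185 [245 246 259 260 261]
195 [245 246 260 261]
205 [245 246 259 260 261 286 287 288 289]
215 [245 246 247 259 260]
225 [246 247 248 258 259 260]
235 [247 248 249 257 258]
245 [249 250 256 257]
255 [250 251 254 255 256]
265 [296 297 298]
275 []
285 []
295 []
305 []
315 []
325 []
```

```bash
python3 - <<'E'
from h import *
a,b=ray('w14.png',253,120,.005),ray('w14.png',253,260,.004);c=(a+b)/2;print(np.linalg.norm(a-b),c)
go(c[0],c[1],.022,30.5)
E
```

```text
0.130593160882631 [ 0.43169059 -0.29173043  0.0045    ]
tool d [ 0.1  0.2 98.3] twist 0.1 now yaw 30.6 j6 0.44 pos [ 431.5 -291.8  120.3] t 23.0333
```

carry_out --plan '[{"dx":0,"dy":0.3,"dz":15,"twist":0,"fingers":-1},{"dx":0,"dy":0.3,"dz":45,"twist":0,"fingers":-1},{"dx":0,"dy":0.3,"dz":75,"twist":0,"fingers":-1},{"dx":0,"dy":0.3,"dz":92,"twist":0,"fingers":0},{"dx":0,"dy":0.3,"dz":97.5,"twist":0,"fingers":0.3}]'

```text
clock: 23.45
eef_pos: [0.4292, -0.2901, 0.0192]
tool_rot: [0.496, 0.868, 0.0, -0.003]
ft_force: [-0.5, 0.5, -1.1]
grip_width: 0.0639
grasp_force: 0.0
```

carry_out --plan '[{"dx":0,"dy":0,"dz":0,"twist":0,"fingers":1},{"dx":0,"dy":0,"dz":0,"twist":0,"fingers":1},{"dx":0,"dy":0,"dz":0,"twist":0,"fingers":1},{"dx":0,"dy":0,"dz":0,"twist":0,"fingers":1},{"dx":0,"dy":0,"dz":0,"twist":0,"fingers":1}]'

```text
clock: 23.87
eef_pos: [0.4325, -0.2924, 0.0238]
tool_rot: [0.496, 0.868, -0.0, 0.002]
ft_force: [-0.8, 0.7, 5.3]
grip_width: 0.0116
grasp_force: 58.8
```

carry_out --plan '[{"dx":0,"dy":0,"dz":0,"twist":0,"fingers":1},{"dx":0,"dy":0,"dz":0,"twist":0,"fingers":1},{"dx":0,"dy":0,"dz":0,"twist":0,"fingers":1},{"dx":0,"dy":0,"dz":0,"twist":0,"fingers":1},{"dx":0,"dy":0,"dz":0,"twist":0,"fingers":1}]'

```text
clock: 24.28
eef_pos: [0.4325, -0.2924, 0.0238]
tool_rot: [0.496, 0.868, -0.0, 0.002]
ft_force: [-0.4, 0.6, 5.9]
grip_width: 0.012
grasp_force: 59.0
```

carry_out --plan '[{"dx":0,"dy":0,"dz":-10,"twist":0,"fingers":1},{"dx":0,"dy":0,"dz":-35,"twist":0,"fingers":1},{"dx":0,"dy":0,"dz":-70,"twist":0,"fingers":1},{"dx":0,"dy":0,"dz":-100,"twist":0,"fingers":1},{"dx":0,"dy":0,"dz":-110,"twist":0,"fingers":1}]'

```text
clock: 24.7
eef_pos: [0.4334, -0.2931, 0.1375]
tool_rot: [0.496, 0.868, -0.0, 0.004]
ft_force: [0.6, -0.2, -0.2]
grip_width: 0.0118
grasp_force: 58.7
```

```bash
python3 - <<'E'
from h import *
go(.5727,.0731,.13,30.6)
E
```

```text
tool d [244.8 305.9   6.7] twist -0.1 now yaw 30.5 j6 0.44 pos [ 433.4 -293.1  137.5] t 24.7
```

carry_out --plan '[{"dx":16,"dy":20,"dz":0,"twist":0,"fingers":1},{"dx":41,"dy":51,"dz":0,"twist":0,"fingers":1},{"dx":67,"dy":84,"dz":0,"twist":0,"fingers":1},{"dx":93,"dy":116,"dz":0,"twist":0,"fingers":1},{"dx":119,"dy":149,"dz":0,"twist":0,"fingers":1}]'

```text
clock: 25.12
eef_pos: [0.4989, -0.1122, 0.1322]
tool_rot: [0.497, 0.868, -0.0, -0.0]
ft_force: [-0.1, 0.2, 0.0]
grip_width: 0.0119
grasp_force: 58.7
```

carry_out --plan '[{"dx":24,"dy":30,"dz":0,"twist":-7,"fingers":1},{"dx":49,"dy":61,"dz":0,"twist":-14,"fingers":1},{"dx":73,"dy":91,"dz":0,"twist":-21,"fingers":1},{"dx":98,"dy":122,"dz":0,"twist":-28,"fingers":1},{"dx":122,"dy":152,"dz":0,"twist":-35,"fingers":1}]'

```text
clock: 25.53
eef_pos: [0.568, 0.0706, 0.1321]
tool_rot: [0.209, 0.978, -0.0, -0.0]
ft_force: [0.6, -1.2, -0.2]
grip_width: 0.0117
grasp_force: 58.7
```

carry_out --plan '[{"dx":0,"dy":6,"dz":0,"twist":-7,"fingers":1},{"dx":0,"dy":6,"dz":0,"twist":-14,"fingers":1},{"dx":0,"dy":6,"dz":0,"twist":-21,"fingers":1},{"dx":0,"dy":6,"dz":0,"twist":-26.2,"fingers":1},{"dx":0,"dy":6,"dz":0,"twist":-26.2,"fingers":1}]'

```text
clock: 25.95
eef_pos: [0.57, 0.0743, 0.1318]
tool_rot: [-0.016, 1.0, -0.0, -0.0]
ft_force: [-0.5, 0.1, -0.9]
grip_width: 0.0117
grasp_force: 58.7
```

carry_out --plan '[{"dx":0,"dy":0,"dz":0,"twist":0,"fingers":1},{"dx":0,"dy":0,"dz":0,"twist":0,"fingers":1},{"dx":0,"dy":0,"dz":0,"twist":0,"fingers":1},{"dx":0,"dy":0,"dz":0,"twist":0,"fingers":1},{"dx":0,"dy":0,"dz":0,"twist":0,"fingers":1}]'

```text
clock: 26.37
eef_pos: [0.5705, 0.0739, 0.132]
tool_rot: [-0.015, 1.0, 0.0, 0.0]
ft_force: [-0.7, 0.0, 0.6]
grip_width: 0.0117
grasp_force: 58.7
```

```bash
python3 - <<'E'
from h import *
go(.5727,.0731,.0525,91.75);fn='w15.png';snap('wrist',fn)
im=np.load('pics/'+fn+'.npz')['im'];h=cv2.cvtColor(im,cv2.COLOR_RGB2HSV).astype(int)
yel=(h[:,:,0]>14)&(h[:,:,0]<42)&(h[:,:,1]>110)&(h[:,:,2]>60);g=(h[:,:,1]<60)&(h[:,:,2]>90)
for v in range(88,240,8): print(v,''.join('Y' if yel[v,u] else 'w' if g[v,u] else '.' for u in range(205,300)))
E
```

```text
tool d [-2.2 -0.9 79.5] twist -0.1 now yaw 91.7 j6 0.1 pos [570.5  73.9 132. ] t 26.3667
88 ...............................................................................................
96 ...............................................................................................
104 ...............................................................................................
112 ...............................................................................................
120 ...................................YYYYYYYYYYYYYYY.............................................
128 ..............................YYYYYYYYYYYYYYYYYYYYYYYYY........................................
136 ..............................YYYYYYYYYYYYYwwwwwwwwYYYYY.......................................
144 .............................YYYYYYYYYYYYYYwwwwwwwwYYYYYY......................................
152 .............................YYYYYYYYYYYYYwwwwwwwwwwYYYYY......................................
160 ............................YYYYYYYYYYYYY.wwYYYYYYwwwYYYYY.....................................
168 .........
[... 186 characters left out ...]

184 .............YYYYYYYYYYYYYYYYYYYYYYYYY.wwYYYYYYYYYYYY.wwYYYYYYYYYYYYYYY..wwwwwwwwwwwwwwwwwwww..
192 .....YYYYYYYYYYYYYYYYYYYYYYYYYYYYYYYY.wwYYYYYYYYYYYYYY.wwYYYYYYYYYYYYYYYYYYYYYYYYwwwwwwwww.ww..
200 ....YYYYYYYYYYYYYYYYYYYYYYYYYYYYYYYY.wwYYYYYYYYYYYYYYYYwwwYYYYYYYYYYYYYYYYYYYYYYYY..ww.www.....
208 .....YYYYYYYYYYYYYYYYYYYYYYYYYYYYYYYww.YYYYYYYYYYYYYYYYYww.YYYYYYYYYYYYYYYYYYYYYYY...www.......
216 ......YYYYYYYYYYYYYYYYYYYYYYYYYYYYYwwwYYYYYYYYYYYYYYYYYY.wwYYYYYYYYYYYYYYYYYYYYY...............
224 ..............YYYYYYYYYYYYYYYYYYYYYww.YYYYYYYYYYYYYYYYYYYww.YYYYYYYYYYYYY......................
232 ............................YYYYYY.wwYYYYYYYYYYYYYYYYYYYYwww...................................
```

View pics/w15.png

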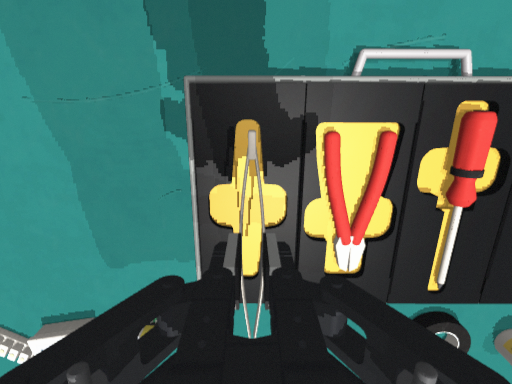

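The tweezers hang lengthwise over their cut-out: rear end (252,133), points (252,337), cut-out ends near v≈120 and v≈275. I compute the offsets.

```bash
python3 - <<'E'
from h import *
fn='w15.png';r=lambda u,v,z:(ray(fn,u,v,z)[:2]*1e3).round(1)
z=.113;a,b=r(252,132,z),r(252,337,z);print('tw',a,b,(a+b)/2,np.linalg.norm(a-b))
for v0,u0,u1 in((128,235,260),(144,234,262),(160,233,263)): print('rim',r(u0,v0,.033),r(u1,v0,.033),(r(u0,v0,.033)+r(u1,v0,.033))/2)
print('ends',r(247,119,.033),r(249,275,.033)); print('scoop',r(209,202,.033),r(287,202,.033))
E
```

```text
tw [505.   72.7] [631.5  76.4] [568.25  74.55] 126.55409910390102
rim [510.   59.9] [509.4  79.1] [509.7  69.5]
rim [522.2  59.3] [521.6  81.1] [521.9  70.2]
rim [534.9  58.6] [534.2  82.4] [534.55  70.5 ]
ends [503.  69.] [640.   74.1]
scoop [570.8  39. ] [568.9 103.9]
```

carry_out --plan '[{"dx":-3.5,"dy":-2.2,"dz":15,"twist":0,"fingers":1},{"dx":-3.5,"dy":-2.2,"dz":35,"twist":0,"fingers":1},{"dx":-3.5,"dy":-2.2,"dz":53,"twist":0,"fingers":1},{"dx":-3.5,"dy":-2.2,"dz":66,"twist":0,"fingers":1},{"dx":-3.5,"dy":-2.2,"dz":72,"twist":0,"fingers":1}]'

```text
clock: 26.83
eef_pos: [0.5726, 0.0717, 0.0579]
tool_rot: [-0.015, 1.0, -0.0, -0.002]
ft_force: [-0.2, 0.3, -0.7]
grip_width: 0.0119
grasp_force: 58.7
```

carry_out --plan '[{"dx":0,"dy":0,"dz":2,"twist":0,"fingers":1},{"dx":0,"dy":0,"dz":4,"twist":0,"fingers":1},{"dx":0,"dy":0,"dz":6,"twist":0,"fingers":1},{"dx":0,"dy":0,"dz":8,"twist":0,"fingers":1},{"dx":0,"dy":0,"dz":8,"twist":0,"fingers":1}]'

```text
clock: 27.25
eef_pos: [0.5744, 0.072, 0.0524]
tool_rot: [-0.015, 1.0, 0.0, 0.0]
ft_force: [0.1, 0.3, -0.5]
grip_width: 0.0117
grasp_force: 58.7
```

carry_out --plan '[{"dx":0,"dy":0,"dz":0,"twist":0,"fingers":1},{"dx":0,"dy":0,"dz":0,"twist":0,"fingers":1},{"dx":0,"dy":0,"dz":0,"twist":0,"fingers":1},{"dx":0,"dy":0,"dz":0,"twist":0,"fingers":1},{"dx":0,"dy":0,"dz":0,"twist":0,"fingers":1}]'

```text
clock: 27.67
eef_pos: [0.5741, 0.0719, 0.0522]
tool_rot: [-0.015, 1.0, 0.0, 0.0]
ft_force: [-0.3, -0.4, -0.2]
grip_width: 0.0117
grasp_force: 58.7
```

Lowering 1 mm more, then releasing gently and lifting.

carry_out --plan '[{"dx":0,"dy":0,"dz":1,"twist":0,"fingers":1},{"dx":0,"dy":0,"dz":1,"twist":0,"fingers":0.5},{"dx":0,"dy":0,"dz":1,"twist":0,"fingers":0.4},{"dx":0,"dy":0,"dz":1,"twist":0,"fingers":0.4},{"dx":0,"dy":0,"dz":1,"twist":0,"fingers":0.4}]'

```text
clock: 28.08
eef_pos: [0.5741, 0.0719, 0.051]
tool_rot: [-0.015, 1.0, -0.0, 0.0]
ft_force: [0.6, -0.2, 0.9]
grip_width: 0.0257
grasp_force: 0.0
```

carry_out --plan '[{"dx":0,"dy":0,"dz":-10,"twist":0,"fingers":0.4},{"dx":0,"dy":0,"dz":-35,"twist":0,"fingers":0.4},{"dx":0,"dy":0,"dz":-75,"twist":0,"fingers":0.4},{"dx":0,"dy":0,"dz":-115,"twist":0,"fingers":-0.5},{"dx":0,"dy":0,"dz":-145,"twist":0,"fingers":-1}]'

```text
clock: 28.5
eef_pos: [0.5747, 0.072, 0.2002]
tool_rot: [-0.015, 1.0, 0.0, 0.002]
ft_force: [1.2, 0.9, 0.3]
grip_width: 0.049
grasp_force: 0.0
```

carry_out --plan '[{"dx":0,"dy":40,"dz":0,"twist":0,"fingers":-1},{"dx":0,"dy":80,"dz":0,"twist":0,"fingers":-1},{"dx":0,"dy":120,"dz":0,"twist":0,"fingers":-1},{"dx":0,"dy":140,"dz":0,"twist":0,"fingers":-1},{"dx":0,"dy":140,"dz":0,"twist":0,"fingers":-1}]'

```text
clock: 28.92
eef_pos: [0.5694, 0.2166, 0.1969]
tool_rot: [-0.018, 1.0, 0.001, 0.001]
ft_force: [0.5, -0.4, -0.1]
grip_width: 0.0857
grasp_force: 0.0
```

```bash
python3 - <<'E'
from h import *
o=bot.get_obs();print(o['eef_pos'],o['ft_force']);fn='w16.png';snap('wrist',fn)
im=np.load('pics/'+fn+'.npz')['im'];h=cv2.cvtColor(im,cv2.COLOR_RGB2HSV).astype(int)
yel=(h[:,:,0]>14)&(h[:,:,0]<42)&(h[:,:,1]>110)&(h[:,:,2]>60);g=(h[:,:,1]<60)&(h[:,:,2]>100);red=((h[:,:,0]<8)|(h[:,:,0]>172))&(h[:,:,1]>130)
for lo,hi in((95,185),(255,330)):
  for v in range(80,250,8): print(v,''.join('Y' if yel[v,u] else 'R' if red[v,u] else 'w' if g[v,u] else '.' for u in range(lo,hi)))
E
```

```text
[0.56940492 0.21658136 0.19687722] [ 0.54007554 -0.40800744 -0.11476614]
80 wwwwwwwwwwwwwwwwwwwwwwwwwwwwwwwwwwwwwwwwwwwwwwwwwwwwwwwwwwwwwwwwwwwwwwwwwwwwwwwwwwwwwwwwww
88 ..........................................................................................
96 ..........................................................................................
104 ..........................................................................................
112 ...YYYYYYYYYYYY...........................................................................
120 ..YYYYYwwwwwwwYYYYY.............................................YYYYYYYYYYYYYYYYYYYYYYYYYY
128 ..YYYYYYwwwwwwwwYYYYY.............................................YYYYYRRRRRRRRRRRR.YYYYYY
136 ..YYYYYYwwwwYYwwwwYYYYY............................................YYYYY.RRRRRRRRRRR.YYYYY
144 ...YYYYY.wwwYYYYwwwwYYYYY............................................YYYYYRRRRRRRRRRRRYYYY
152 ....YYYY.www.YYYYYwwwwYYYY.............................................YYYY.RRRRRRRRRRR.YY
160 ....YYYYYwwwwYYYYYYYwwwwYYYY.............................................YYY
[... 2116 characters left out ...]
YYYYYYYwwwww.YYYYY..........................................
192 ...............YYYYYY.wwwww.YY.............................................
200 ...............YYYYYY.wwww.YYY.............................................
208 ..............YYYYYYYwwwww.YY..............................................
216 ..............YYYYYY.wwwww.YY..............................................
224 ..............YYYYYYwwwww.YYY..............................................
232 ..............YYYYYYwwwww.YY...............................................
240 .............YYYYYYYwwwww.YY...............................................
248 .............YYYYYYYYwwYYYY................................................
```

All four tools show cut-out floor all round them. Handing in.

```bash
python3 -c "
from h import *
print(job_done())"
```

```text
the job is handed in; nothing more can be done
None
```

The medium screwdriver, small screwdriver, side cutters and tweezers are each in their own cut-out, and I handed the job in; the long screwdriver and the circuit board were not touched, and the final wrist-camera checks showed every tool within its cut-out, though they cannot directly confirm each is fully down.

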